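Lock the medicine strongbox

ROBOT

A 6-joint arm with a two-finger parallel gripper is mounted at the origin on the work surface; the furniture and walls round the work are solid. World frame = base frame: x ahead of the robot, y to its left, z up, the work surface at z = 0. Lengths are in mm, angles in rad, forces in N, time in s.
With the tool pointing down it reaches from about 350 to 875 mm from the base axis. Payload 4.2 kg.
Tool frame: the origin (TCP) lies at the very end of the fingers, on their centre line; the grasp point (between the pads) lies 19 mm behind it; z points along the fingers, y is the direction in which the jaws open and shut (so a half turn about z gives the same grasp; the last joint's range is limited). The gripper opens to 85 mm and grips with 20 to 120 N. Pads are 22 mm wide; open, the fingers measure 114 mm over their backs; the gripper's body (76 mm by 85 mm) begins 54 mm behind the grasp point. The pads swing forward as they close: fully open they stand 13 mm farther back than shut.
Start: joints at [-0.921, 0.385, 0.008, 0, -1.194, -0.259], TCP at [238.093, -577.85, 231.312] pointing down, gripper open.
Joint ranges: [-3.14, 3.14], [-1.21, 2.06], [-1.07, 1.41], [-3.16, 2.05], [-2.99, -0.16], [-3.1, 3.1]. Speed limits (rad/s): [2.79, 2.79, 3.14, 3.14, 3.14, 3.14].

INTERFACE

Orientations are given as a unit quaternion [x, y, z, w].
In Python, from bench import read_state, get_image, camera_params, job_done gives the robot as it stands.
- The arm moves only by the tool send_rows, never from a script. Its arguments are lists of equal length, an entry for each row: "translation": the shift along the tool's x, y, z in m, a list of three; "yaw": the turn about the tool's z in degrees; "fingers": the closure in counts, from 0 (fully open) to 255 (shut). A call has 1 to 12 rows; each row is the pose to reach, as a shift and turn from the pose measured when the call began, along the tool's axes at that moment; what a row does not reach only later rows make up. A row lasts 1/10 s, in which the tool goes at most 50 mm and 8.59 degrees, less where a joint would pass 70% of its speed; a pose out of reach is approached as far as the arm can. A call with a gripper value outside its range is refused whole. The fingers move at their own pace and stop on an object; the grip force is fixed at half the most. Time passes only in rows, so rows that repeat a pose let the fingers close. It gives the time, the measured TCP pose, the force and the opening at its end, in the units of the state.
- read_state(): the state, without advancing time (a new reading comes with each control period).
- get_image(name): name is "scene" or "top"; returns the picture (384x512x3 uint8, blue, green, red); there is no depth.
- camera_params(name): a dict with "mtx" (3x3 intrinsics, pixels), "rvec" (rotation vector, rad) and "tvec" (3), from world to camera coordinates, as OpenCV has them. Camera axes: x right, y down, z forward; pixel columns grow to the right and rows downward; lengths in mm; the calibration is good to about 2 mm. A picture is of the moment at which its call begins. camera_params takes no time and is no camera call.
- job_done(): hands the job in, once; it reports no verdict.
The state is a dict: "clock": time; "joints": joint angles; "joint_vel": joint speeds; "joint_efforts": joint torques, N m; "position": TCP position; "ee_rot": TCP orientation; "contact_force": force on the tool from outside, world axes, zero at the start; "wrist_torque": the same for the moment, N m; "gripper_width": finger opening in mm.
Only numpy, scipy, OpenCV 4.12 (cv2) and the standard library are available. Lean on these libraries where they do the work, as an engineer would, in place of code of your own. Each camera call takes 0.05 s, during which the arm holds its last target.

TASK

Lock the medicine strongbox: take the key from its stand, push it fully home into the lock on the box's lid, turn it clockwise until the bolt is fully out and bears firmly on its stop (the key pressing it with about 10 N), turn it back to where it went in, draw it out, and put it back upright in its stand, fully down. Be gentle: feel for the stops instead of forcing key, lock or bolt (nothing over 25 N), move the bolt only with the key, and leave the other things where they are.

Things in the scene. Friction and masses are not known exactly. Their poses are not given: they have to be found in the camera images.
- strongbox: fixed low steel box, grey with white lid, 110 x 160 mm, 52 mm high, with a steel lock case (48 x 52 mm, top 80 mm above the table) on the lid near the front. Origin under its centre; -x points to its front, where a steel keeper loop (78 mm high) stands to take the bolt; y along the 160 mm side; z up. A wire carrying handle, 70 mm high, is behind the lock case
- keyhole (a point): centre of the keyhole in the top face of the lock case, 80 mm above the table; axes as the strongbox. The slot runs along y: 33 mm long (y), 7 mm wide (x), with a 10 x 10 mm opening in the middle for the shank, through a 5 mm plate; the hollow is 28 mm deep in all from the top face
- lock_centre (a point): point on the lock's turning axis, 15 mm below the keyhole; axes as the strongbox. Here the bit turns only clockwise seen from above, starting at home (bit along the slot); turning back, fixed stops hold it at home within about 0.05 rad. Away from home the bit is caught under the plate. The turn at which the bolt meets its stop differs per run, 0.4 to 0.9 rad, and must be felt
- bolt_slide (a joint): travel of the steel bolt out of the lock case towards the keeper (the box's -x), m: 0 drawn in (start), 0.0055 fully out against its rigid stop. The key's bit sweeps it ahead, pushing at 7 to 14 mm from the turning axis; it rubs with about 2.5 N and stays where it is left. Free play: first 0 to 0.4 rad. Moment to turn: 0.03 to 0.1 Nm sweeping, 0.05 Nm or more above that (and over 0.12) on the stop
- bolt: the steel bolt and its guide; its origin is the keyhole centre, axes as the strongbox. The bolt is a 14 x 12 mm bar, its centre line 14 mm below the lock case's top face and 9 mm to the -y side of the keyhole; it sticks out of the case front by 7 mm at the start (differs by 1.5 mm either way)
- key: the key, 68 mm long, 35 g, upright in its stand. Origin at the nose; z up the shank; x along bit and bow. From the nose up: double bit 30 mm (x) x 5 mm (y) x 9.5 mm, its lowest 2.5 mm tapering to an edge; 8 mm round shank; collar 18 mm across at 20 to 24 mm, which stops on the lock's face or the stand; black bow 30 (x) x 10 (y) x 30 mm. Half a turn about z makes no difference
- key_grip (a point): centre of the key's bow, 53 mm above the nose; axes as the key. Pinch across y, 10 mm
- key_seat (a point): centre of the underside of the key's collar, 20 mm above the nose; it meets the keyhole centre when the key is fully in; axes as the key
- key_stand: fixed grey block 64 x 46 mm, 30 mm high; origin under its centre; the slot for the key runs along its x
- stand_mouth (a point): centre of the stand's slot on its top face, 30 mm above the table; the slot is 33 mm long (x) and 11 mm wide (y), 25 mm deep; axes as the stand. With the key fully down its collar rests on this face
- ointment_bottle: small white bottle, 30 mm across, 55 mm high, a bystander; origin under its centre
- swab_stack: stack of swabs 46 x 60 x 28 mm, a bystander; origin under its centre
- steel_cup: small steel cup 66 mm across, 42 mm high, a bystander; origin under its centre
Mind the look-alikes: they are no part of the job. What is shaped like the key but green or turquoise is not meant.

How it is judged (in metres and radians):
On the way, in this order (a step that is already met when the one before it is completed fails the run):
1. the key is fully in the lock, at home, its collar within 5 mm of the lock's face (distance between key_seat and keyhole below 0.005 m and angle between key_seat's own z axis and vertical below 0.12 rad and angle between the x axis of key_seat and the y axis of keyhole, either way round below 0.12 rad), for 0.2 s.
2. the key, still in the lock, has pushed the bolt out to its stop (at least 5.1 of 5.5 mm) and presses it there with more than 5 N (horizontal distance between key_seat and keyhole below 0.005 m and z of key_seat in the frame of keyhole below 0.007 m and value of joint bolt_slide above 0.0051 m and angle between the x axis of key_seat and the y axis of keyhole, either way round above 0.25 rad and contact force between key and bolt above 5 N), for 0.1 s.
3. the key, still in the lock, is turned back home (within 0.12 rad) (horizontal distance between key_seat and keyhole below 0.005 m and z of key_seat in the frame of keyhole below 0.007 m and angle between the x axis of key_seat and the y axis of keyhole, either way round below 0.12 rad), for 0.1 s.
4. the key is drawn out of the lock (z of key_seat in the frame of keyhole above 0.025 m), for 0.1 s.
At the end, for the whole second after the job is handed in: The bolt is out by at least 4.8 of its 5.5 mm, and the key stands still and upright (within 0.1 rad) in its stand, its collar centre within 6 mm of the stand's mouth (distance between key_seat and stand_mouth below 0.006 m and angle between key_seat's own z axis and vertical below 0.1 rad and linear speed of key below 0.02 m/s and value of joint bolt_slide above 0.0048 m); the robot touches nothing.
It fails at once if the key and the lock or box press on one another with more than 25 N (contact force between key and strongbox above 25 N).
It fails at once if the key presses the bolt with more than 25 N (contact force between key and bolt above 25 N).
It fails at once if the bolt is touched by the robot instead of the key (contact force between any of the fingers, the arm and bolt above 1 N).
It fails at once if a bystander is moved by more than 20 mm (distance of any of ointment_bottle, swab_stack, steel_cup from where it was at the start of the episode above 0.02 m).
It also fails if it takes over 72 s, if anything falls off the work surface, if the arm or the gripper's body presses on something with over 40 N, if the wrist force passes 120 N, or if a joint passes its speed limit or range.

## Working session

There is one attempt and no reset: what is moved stays moved. The work goes in short steps, Python scripts to look and compute and a tool call to move; the robot and the scene stay as the last step left them, time stands still between calls to the robot, and variables do not carry over. Pictures are saved under pics/ and viewed, and the job is handed in when it is done.

Besides the shell and the picture viewer there is one more tool, called after "Emit:" as name(argument=value, ...) on one line, values as JSON. send_rows: Moves the arm, as the interface text tells. Its arguments: {"type":"object","properties":{"translation":{"type":"array","items":{"type":"array","items":{"type":"number"}}},"yaw":{"type":"array","items":{"type":"number"}},"fingers":{"type":"array","items":{"type":"number"}}},"required":["translation","yaw","fingers"]}

```bash
mkdir -p pics && ls && python3 - <<'E'
from bench import *
import cv2
s=read_state()
for k,v in s.items(): print(k,v)
for n in ("scene","top"):
    cv2.imwrite(f"pics/{n}0.png",get_image(n)); p=camera_params(n); print(n,p)
E
```

```text
pics
clock 0.0
joints [-9.21431976e-01  3.85602003e-01  6.62786762e-03 -5.07990897e-04
 -1.19399429e+00 -2.58574211e-01]
joint_vel [-0.00161344  0.0015829   0.00088736  0.00021398 -0.0003614  -0.00148419]
joint_efforts [ 1.00131520e-04 -3.92287159e+01  1.88399345e+01  4.18608338e+00
 -4.69559236e-03 -8.62824862e-06]
position [ 237.85940063 -577.34122474  230.19361175]
ee_rot [-1.94062051e-01  9.80988626e-01  1.07957504e-03 -2.64108338e-04]
contact_force [ 0.58051709  0.08029214 -0.67281352]
wrist_torque [ 0.02209329  0.00257355 -0.01350801]
gripper_width 85.72829729065484
scene {'mtx': array([[433.27717358,   0.        , 253.86628793],
       [  0.        , 433.27717358, 191.01119154],
       [  0.        ,   0.        ,   1.        ]]), 'rvec': array([ 2.06490095, -0.99953907,  0.48772141]), 'tvec': array([-258.32612661,  288.60962869,  866.57761045])}
top {'mtx': array([[406.17474366,   0.        , 256.34018433],
       [  0.        , 406.17474366, 191.76197037],
       [  0.        ,   0.        ,   1.        ]]), 'rvec': array([ 2.02083018, -2.19232664,  0.23736306]), 'tvec': array([  34.98066137,  463.95314402, 1193.89228431])}
```

View pics/scene0.png

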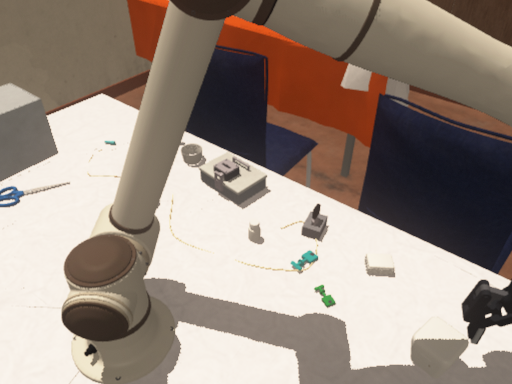

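View pics/top0.png

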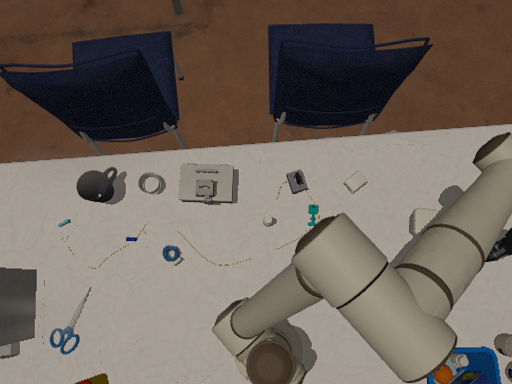

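The scene view shows the box at about (233,175) and the stand with the black-bowed key at (315,222). In the top view the box is at (207,183) and the stand at (297,181). The green and turquoise keys are decoys lying on the table. I'll zoom in next.

```bash
cat > h.py <<'E'
import numpy as np, cv2
from bench import *
def cam(n):
    p=camera_params(n); R=cv2.Rodrigues(p["rvec"])[0]; return p["mtx"],R,np.array(p["tvec"]).reshape(3)
def onplane(n,uv,z):
    K,R,t=cam(n); uv=np.atleast_2d(uv).astype(float)
    d=(np.linalg.inv(K)@np.c_[uv,np.ones(len(uv))].T).T@R; c=-R.T@t
    return c+d*((z-c[2])/d[:,2])[:,None]
def proj(n,P):
    p=camera_params(n); return cv2.projectPoints(np.atleast_2d(P).astype(float),p["rvec"],p["tvec"],p["mtx"],None)[0][:,0]
def tri(uv1,uv2):
    K1,R1,t1=cam("scene");K2,R2,t2=cam("top")
    X=cv2.triangulatePoints(K1@np.c_[R1,t1],K2@np.c_[R2,t2],np.float64(uv1).reshape(2,1),np.float64(uv2).reshape(2,1))
    return (X[:3]/X[3]).ravel()
def crop(img,x0,y0,w,h,f,name):
    c=cv2.resize(img[y0:y0+h,x0:x0+w],None,fx=f,fy=f,interpolation=cv2.INTER_CUBIC)
    cv2.imwrite(name,c)
E
python3 - <<'E'
from h import *
t=cv2.imread("pics/top0.png");s=cv2.imread("pics/scene0.png")
a=cv2.resize(t[155:215,170:245],None,fx=8,fy=8,interpolation=cv2.INTER_CUBIC);cv2.imwrite("pics/tb.png",a)
crop(t,275,160,50,45,10,"pics/tk.png")
crop(s,190,145,90,65,8,"pics/sb.png")
crop(s,290,195,50,50,10,"pics/sk.png")
E
```

```text
(no output)
```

View pics/tb.png

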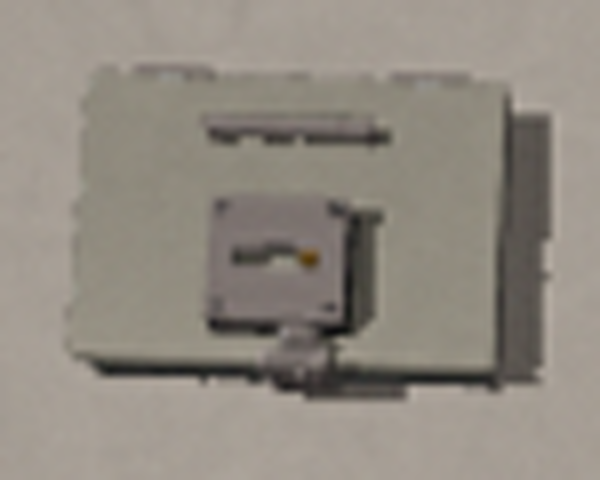

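View pics/tk.png

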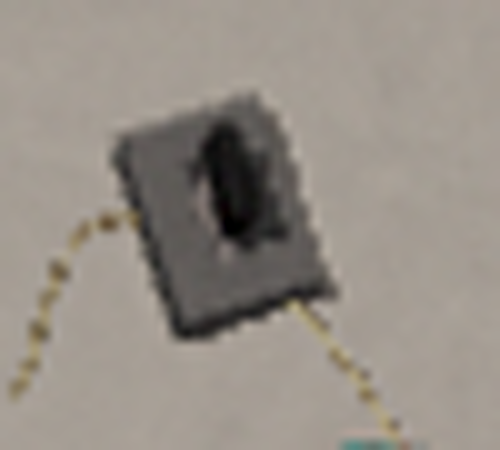

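View pics/sb.png

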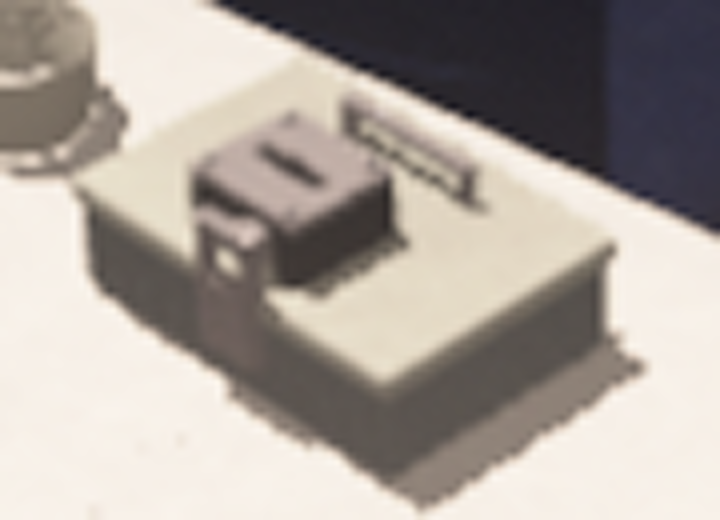

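View pics/sk.png

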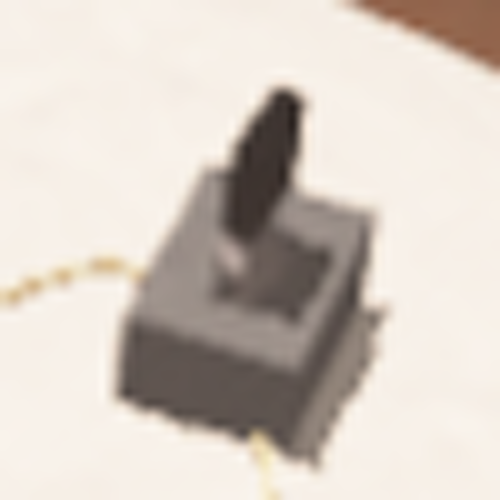

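```bash
python3 - <<'E'
from h import *
def o(x0,y0,f,pts): return (np.array(pts)+.5)/f-.5+np.array([x0,y0])
def rep(lbl,P):
    print(lbl,P[:,:2].round(1).tolist(),'c',P[:,:2].mean(0).round(1))
    e=np.roll(P,-1,0)-P
    print('   len',np.linalg.norm(e,axis=1).round(1),'ang',np.degrees(np.arctan2(e[:,1],e[:,0])).round(1))
tl=o(170,155,8,[(210,199),(338,197),(350,322),(212,322)])
sl=o(190,145,8,[(193,170),(293,113),(391,175),(292,222)])
rep('lock top',onplane('top',tl,80)); rep('lock scene',onplane('scene',sl,80))
tb=o(170,155,8,[(98,72),(507,88),(498,376),(75,350)])
sb=o(190,145,8,[(80,187),(300,60),(612,245),(385,388)])
rep('lid top',onplane('top',tb,52)); rep('lid scene',onplane('scene',sb,52))
rep('slot top',onplane('top',o(170,155,8,[(233,253),(318,258)]),80)); rep('slot scene',onplane('scene',o(190,145,8,[(260,150),(322,185)]),80))
tk=o(275,160,10,[(117,145),(255,92),(335,292),(185,335)]); sk=o(290,195,10,[(130,318),(215,170),(373,215),(298,368)])
rep('stand top',onplane('top',tk,30)); rep('stand scene',onplane('scene',sk,30))
rep('bow top z83 ',onplane('top',o(275,160,10,[(218,130),(235,232)]),75))
for n,uv in (('top',o(275,160,10,[(225,128)])),('scene',o(290,195,10,[(287,92)]))): print(n,onplane(n,uv,78))
E
```

```text
lock top [[511.6, 176.3], [508.5, 128.2], [460.0, 126.5], [464.2, 177.9]] c [486.1 152.2]
   len [48.2 48.5 51.6 47.4] ang [ -93.8 -178.    85.3   -1.9]
lock scene [[463.1, 175.9], [510.4, 171.8], [503.2, 121.1], [461.6, 129.7]] c [484.6 149.6]
   len [47.5 51.1 42.5 46.2] ang [ -5.  -98.2 168.3  88.1]
lid top [[573.6, 221.1], [554.1, 62.9], [440.7, 74.1], [463.9, 234.4]] c [508.1 148.1]
   len [159.4 114.  161.9 110.5] ang [-97.  174.4  81.7  -6.9]
lid scene [[458.8, 227.7], [568.5, 220.0], [548.8, 60.2], [439.3, 71.2]] c [503.9 144.8]
   len [110.  161.  110.1 157.7] ang [ -4.  -97.  174.3  82.9]
slot top [[490.1, 168.7], [485.5, 137.0]] c [487.8 152.9]
   len [32. 32.] ang [-98.1  81.9]
slot scene [[486.3, 165.9], [484.0, 135.7]] c [485.2 150.8]
   len [30.2 30.2] ang [-94.4  85.6]
stand top [[519.2, -101.6], [532.8, -146.7], [466.3, -164.8], [456.5, -116.8]] c [ 493.7 -132.5]
   len [47.1 68.9 49.  64.5] ang [ -73.1 -164.7  101.6   13.6]
stand scene [[459.6, -120.5], [519.8, -107.2], [530.2, -148.0], [470.4, -162.4]] c [ 495.  -134.5]
   len [61.6 42.1 61.6 43.3] ang [  12.4  -75.7 -166.5  104.4]
bow top z83  [[509.6, -128.4], [477.4, -130.2]] c [ 493.5 -129.3]
   len [32.2 32.2] ang [-176.7    3.3]
top [[ 509.22489936 -130.17630869   78.        ]]
scene [[ 506.64751697 -131.39110316   78.        ]]
```

```bash
python3 - <<'E'
from h import *
t=cv2.imread("pics/top0.png");s=cv2.imread("pics/scene0.png")
for n,im,(x0,y0,w,h) in (("top",t,(290,168,16,20)),("scene",s,(308,200,18,22))):
    g=im[y0:y0+h,x0:x0+w].max(2).astype(float); print(n);print(g.astype(int))
    for th in (50,60,70):
        m=(g<th).astype(np.uint8); M=cv2.moments(m,True); c=(x0+M['m10']/M['m00'],y0+M['m01']/M['m00'])
        vx,vy,_,_=cv2.fitLine(cv2.findNonZero(m),cv2.DIST_L2,0,.01,.01).ravel()
        print(th,m.sum(),np.round(c,2),onplane(n,c,63).round(1),(vx,vy))
E
```

```text
top
[[168 166 165 165 164 165 168 166 170 169 168 166 167 166 166 166]
 [167 166 163 164 164 166 170 166 144 141 130 171 166 165 166 165]
 [166 167 168 167 166 143 143 119 102 104 100 150 171 164 166 165]
 [168 165 141 128 119 103 104  91  92  95  93 104 127 169 167 165]
 [130 119 101  98  93  92  62  48  65  98  93  89 105 169 167 165]
 [ 96  92  89  93  95  76  29  22  33  73  95  91  92 129 168 167]
 [ 95  95  94  93  90  40  12  31  28  66 102  94  89 105 168 166]
 [ 96  96  96  94  84  27  17  24  26  38  62  65  93 106 173 168]
 [ 97  96  92  77  52  39  15  25  24  25  47  56  92  95 128 169]
 [ 92  93  95  86  52  60  11  23  27  19  32  56  95  91 107 169]
 [ 93  94  92  89  73 109  14  24  30  21  29  58  99  94 106 169]
 [ 96  94  94  93 102 119  40  14  29  22  21  48  69  96 106 171]
 [ 97  95  95  95 109 118  37  11  30  21  25  44  55  96  96 127]
 [ 96  92  95  93  88 121  63   9  18  19  22  46  55  95  90 105]
 [ 96  93  92  94  90 104 101   7   1   7  34  49  45  63  93 109]
 [ 83  93  94  94  98  94  94  33  13  27  43  43  35  53  96  96]
 [ 62  91  93  91  94  9
[... 1603 characters left out ...]
157 109  66  63  62  63  65 110 156 196 221 230 239 242 246]
 [211 162 156 154 105  63  63  62  62  89 138 153 152 151 162 194 207 226]
 [184 155 152 145  97  63  63  63  69 116 148 157 157 155 152 151 154 165]
 [163 155 154 144  98  63  64  66  82 115 138 153 157 156 156 154 155 154]
 [156 156 155 157 132  90  70  76  95 100 109 124 146 156 157 155 154 154]
 [155 155 156 162 168 143 103  97 103 101  95  91 116 129 130 145 154 143]
 [153 155 157 152 176 179 136 108 105 103  99  93  90  89  89 134 152 124]
 [153 155 157 139 154 177 141 106 105 104  97  92  90  89  89 133 144 107]]Traceback (most recent call last):
  File "<stdin>", line 6, in <module>
ZeroDivisionError: float division by zero
```

```bash
python3 - <<'E'
from h import *
s=cv2.imread("pics/scene0.png");t=cv2.imread("pics/top0.png")
g=s[200:218,308:322].max(2); m=(g<90).astype(np.uint8);m[12:,:4]=0
c=cv2.moments(m,True);c=(308+c['m10']/c['m00'],200+c['m01']/c['m00']);print(c,onplane('scene',c,63))
# top bow only: <32
g=t[168:184,290:302].max(2); m=(g<35).astype(np.uint8); m[7:9,:6]=0
print(m)
c2=cv2.moments(m,True);c2=(290+c2['m10']/c2['m00'],168+c2['m01']/c2['m00']);print(c2,onplane('top',c2,63)); print(tri(c,c2))
for a in (0,5,10,13,18):
  a=np.radians(a); d=np.array([np.cos(a),np.sin(a),0])
  print(np.degrees(a),[ (proj(n,[[492.8,-133.5,78]+15*d,[492.8,-133.5,78]-15*d]).round(1).tolist(), proj(n,[[492.8,-133.5,48]+15*d,[492.8,-133.5,48]-15*d]).round(1).tolist()) for n in("top","scene")])
E
```

```text
(316.0, 211.06349206349205) [[ 495.36802858 -133.58738839   63.        ]]
[[0 0 0 0 0 0 0 0 0 0 0 0]
 [0 0 0 0 0 0 0 0 0 0 0 0]
 [0 0 0 0 0 0 0 0 0 0 0 0]
 [0 0 0 0 0 0 0 0 0 0 0 0]
 [0 0 0 0 0 0 0 0 0 0 0 0]
 [0 0 0 0 0 0 1 1 1 0 0 0]
 [0 0 0 0 0 0 1 1 1 0 0 0]
 [0 0 0 0 0 0 1 1 1 0 0 0]
 [0 0 0 0 0 0 1 1 1 1 0 0]
 [0 0 0 0 0 0 1 1 1 1 1 0]
 [0 0 0 0 0 0 1 1 1 1 1 0]
 [0 0 0 0 0 0 0 1 1 1 1 0]
 [0 0 0 0 0 0 0 1 1 1 1 0]
 [0 0 0 0 0 0 0 1 1 1 1 0]
 [0 0 0 0 0 0 0 1 1 1 1 0]
 [0 0 0 0 0 0 0 1 1 1 0 0]]
(297.92857142857144, 178.14285714285714) [[ 494.72391771 -132.80402036   63.        ]]
[ 495.12177201 -133.22883645   62.84685191]
0.0 [([[298.2, 172.7], [299.2, 182.3]], [[297.2, 175.3], [298.2, 184.6]]), ([[319.2, 203.9], [312.7, 210.2]], [[318.0, 213.0], [311.6, 219.3]])]
5.0 [([[297.8, 172.8], [299.6, 182.3]], [[296.8, 175.3], [298.7, 184.6]]), ([[318.8, 203.7], [313.2, 210.4]], [[317.6, 212.8], [312.1, 219.5]])]
10.0 [([[297.3, 172.9], [300.1, 182.2]], [[296.4, 175.4], [299.1, 184.5]]), ([[318.3, 203.5], [313.7, 210.5]], [[317.1, 212.6], [312.6, 219.7]])]
13.0 [([[297.1, 172.9], [300.3, 182.1]], [[296.2, 175.5], [299.3, 184.4]]), ([[318.0, 203.4], [314.0, 210.6]], [[316.8, 212.5], [312.9, 219.8]])]
18.0 [([[296.7, 173.1], [300.7, 181.9]], [[295.8, 175.6], [299.7, 184.3]]), ([[317.5, 203.2], [314.5, 210.8]], [[316.3, 212.4], [313.4, 220.0]])]
```

```bash
cat >> h.py <<'E'
from scipy.spatial.transform import Rotation as Rn
def plan(target,psi=None):
    s=read_state(); R=Rn.from_quat(s["ee_rot"]).as_matrix(); p=np.array(s["position"])
    y=np.degrees(np.arctan2(R[1,1],R[0,1]))
    print("t",round(s["clock"],2),"pos",p.round(1),"psi",round(y,2),"tilt",np.degrees(np.arccos(-R[2,2])).round(2),"F",np.round(s["contact_force"],2),"T",np.round(s["wrist_torque"],3),"w",round(s["gripper_width"],1),"j",np.round(s["joints"],2))
    if target is not None:
        print("shift m",((R.T@(np.array(target)-p))/1000).round(4), "yaw",None if psi is None else round(-((psi-y+180)%360-180),2))
E
python3 -c "
from h import *
plan([495,-133.5,150],103)"
```

```text
t 0.1 pos [ 237.9 -577.4  230.3] psi 112.38 tilt 0.11 F [-0.27  0.46 -0.23] T [0.019 0.01  0.045] w 85.3 j [-0.92  0.39  0.01 -0.   -1.19 -0.26]
shift m [-0.4068  0.3124  0.0809] yaw 9.38
```

Emit:
send_rows(translation=[[-0.02, 0.015, 0.004], [-0.055, 0.042, 0.011], [-0.095, 0.073, 0.019], [-0.135, 0.104, 0.027], [-0.175, 0.134, 0.035], [-0.215, 0.165, 0.043], [-0.255, 0.196, 0.051], [-0.295, 0.227, 0.059], [-0.335, 0.257, 0.067], [-0.37, 0.284, 0.074], [-0.395, 0.303, 0.079], [-0.407, 0.3125, 0.081]], yaw=[1, 2, 3, 4, 5, 6, 7, 8, 9, 9.4, 9.4, 9.4], fingers=[0, 0, 0, 0, 0, 0, 0, 0, 0, 0, 0, 0])

```text
clock: 1.3
position: [496.0, -130.8, 149.0]
ee_rot: [-0.115, 0.993, 0.001, -0.001]
contact_force: [-0.2, -0.6, 0.8]
gripper_width: 85.4
```

```bash
python3 - <<'E'
from h import *
im=get_image("top"); crop(im,180,140,160,110,5,"pics/top1.png")
im=get_image("scene"); crop(im,200,130,160,120,5,"pics/scene1.png")
plan([495,-133.5,52],103)
E
```

```text
t 1.4 pos [ 495.6 -131.9  149.3] psi 103.14 tilt 0.16 F [-0.52 -0.36  1.1 ] T [-0.091  0.037  0.027] w 85.6 j [ 0.06  0.28 -0.38 -0.   -0.92 -1.4 ]
shift m [ 0.0008 -0.0016  0.0973] yaw 0.14
```

View pics/top1.png

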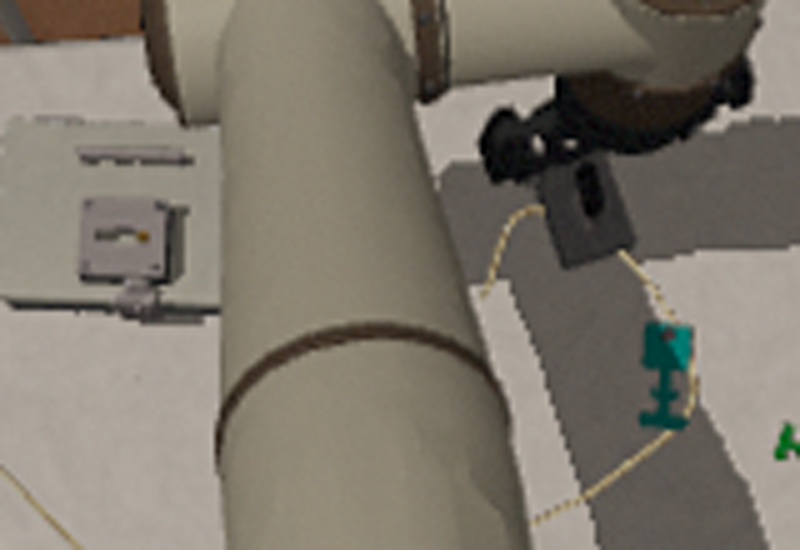

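View pics/scene1.png

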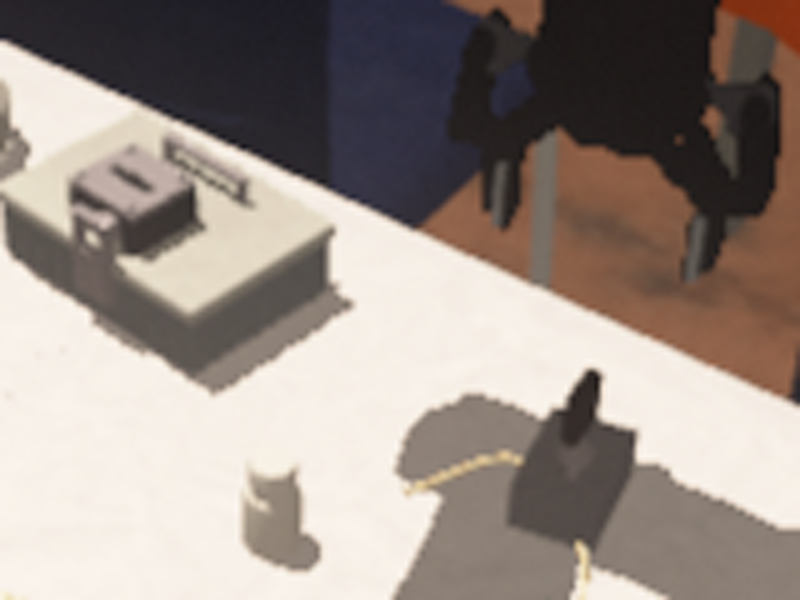

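```bash
python3 - <<'E'
from h import *
for z in (149,162): print((proj("scene",[[495.6,-131.9,z]])-[200,130])*5, (proj("top",[[495.6,-131.9,z]])-[180,140])*5)
d=np.array([np.cos(np.radians(103)),np.sin(np.radians(103)),0])*42.5
for sg in(1,-1): print((proj("scene",[np.array([495.6,-131.9,162])+sg*d])-[200,130])*5,(proj("top",[np.array([495.6,-131.9,162])+sg*d])-[180,140])*5)
E
```

```text
[[594.85440073 265.79050169]] [[602.48779317 151.6790758 ]]
[[597.66706614 243.66717354]] [[604.85880714 145.48798943]]
[[511.57759146 220.09364644]] [[533.37334143 167.62821797]]
[[686.17199326 267.90211405]] [[676.01232995 123.45056909]]
```

Emit:
send_rows(translation=[[0.001, -0.0016, 0.02], [0.001, -0.0016, 0.05], [0.001, -0.0016, 0.08], [0.001, -0.0016, 0.098], [0.001, -0.0016, 0.105], [0.001, -0.0016, 0.105], [0.001, -0.0016, 0.105]], yaw=[0, 0, 0, 0, 0, 0, 0], fingers=[0, 0, 0, 0, 0, 0, 0])

```text
clock: 2.1
position: [495.3, -134.1, 45.2]
ee_rot: [-0.114, 0.993, 0.001, -0.0]
contact_force: [0.5, 0.0, -0.3]
gripper_width: 85.1
```

```bash
python3 - <<'E'
from h import *
im=get_image("scene"); crop(im,260,130,110,90,7,"pics/scene2.png")
plan([495,-133.5,44],103)
E
```

```text
t 2.15 pos [ 495.6 -133.9   45.5] psi 103.12 tilt 0.1 F [ 1.   -0.04 -0.36] T [ 0.008 -0.085 -0.043] w 85.1 j [ 0.05  0.42 -0.49 -0.   -0.66 -1.39]
shift m [0.0005 0.0006 0.0015] yaw 0.12
```

View pics/scene2.png

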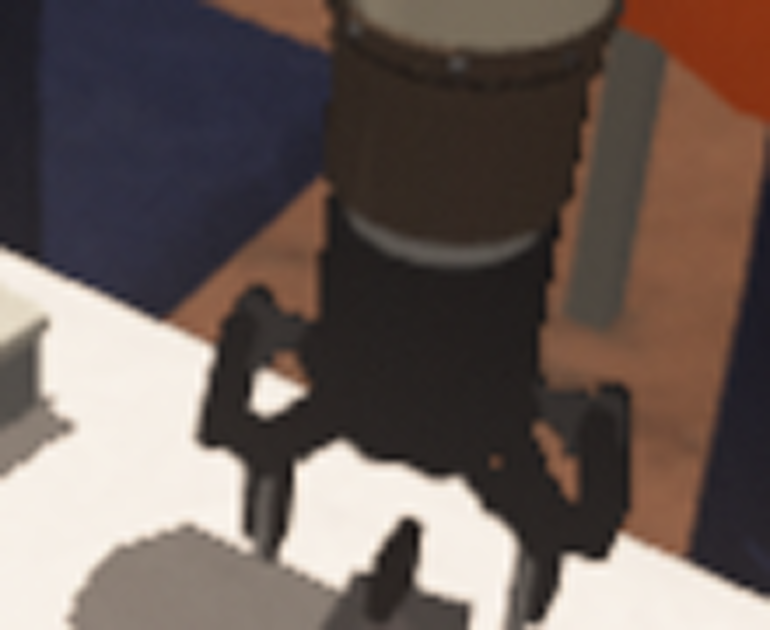

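The bow at (400,565) stands between the open fingers at (268,520) and (530,590). I'll close on it.

Emit:
send_rows(translation=[[0.0, 0.0005, 0.0015], [0.0, 0.0005, 0.0015], [0.0, 0.0005, 0.0015], [0.0, 0.0005, 0.0015], [0.0, 0.0005, 0.0015], [0.0, 0.0005, 0.0015], [0.0, 0.0005, 0.0015], [0.0, 0.0005, 0.0015], [0.0, 0.0005, 0.0015], [0.0, 0.0005, 0.0015]], yaw=[0, 0, 0, 0, 0, 0, 0, 0, 0, 0], fingers=[60, 120, 160, 180, 200, 210, 220, 230, 255, 255])

```text
clock: 3.15
position: [495.4, -133.4, 44.0]
ee_rot: [-0.114, 0.993, 0.001, 0.0]
contact_force: [-0.3, 0.7, 2.1]
gripper_width: 9.3
```

```bash
python3 - <<'E'
from h import *
plan([495,-133.5,44],103)
im=get_image("scene"); crop(im,260,150,110,90,7,"pics/scene3.png")
E
```

```text
t 3.15 pos [ 495.4 -133.4   44. ] psi 103.12 tilt 0.1 F [-0.28  0.69  2.07] T [ 0.187  0.179 -0.044] w 9.3 j [ 0.05  0.42 -0.49 -0.   -0.66 -1.39]
shift m [0.0004 0.     0.    ] yaw 0.12
```

View pics/scene3.png

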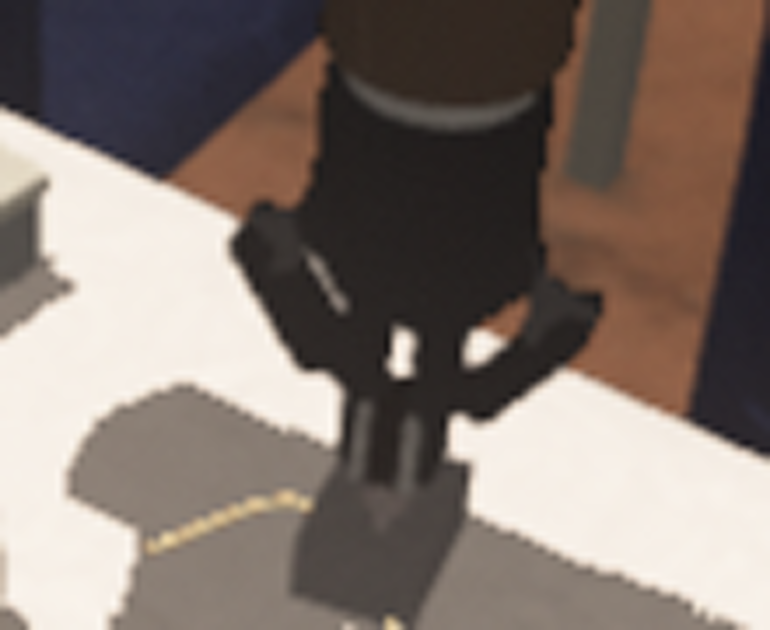

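Emit:
send_rows(translation=[[0, 0, -0.005], [0, 0, -0.015], [0, 0, -0.03], [0, 0, -0.06], [0, 0, -0.085], [0, 0, -0.1], [0, 0, -0.1]], yaw=[0, 0, 0, 0, 0, 0, 0], fingers=[255, 255, 255, 255, 255, 255, 255])

```text
clock: 3.9
position: [497.2, -133.7, 147.2]
ee_rot: [-0.114, 0.993, 0.0, 0.004]
contact_force: [0.7, 0.7, -0.3]
gripper_width: 9.1
```

```bash
python3 - <<'E'
from h import *
plan([486.5,151.5,144],173.5)
im=get_image("scene"); crop(im,260,130,110,90,7,"pics/scene4.png")
im=get_image("top"); crop(im,240,130,110,90,7,"pics/top4.png")
for n in("scene","top"): print(cam(n)[1].T@-cam(n)[2])
E
```

```text
t 3.9 pos [ 497.2 -133.7  147.2] psi 103.15 tilt 0.41 F [ 0.7   0.73 -0.34] T [-0.033 -0.004 -0.01 ] w 9.1 j [ 0.05  0.28 -0.38 -0.   -0.9  -1.39]
shift m [-0.0544  0.2802  0.0035] yaw -70.35
[-232.83479504 -505.11662901  769.17475889]
[ 195.67889937   15.0202047  1266.23027718]
```

View pics/scene4.png

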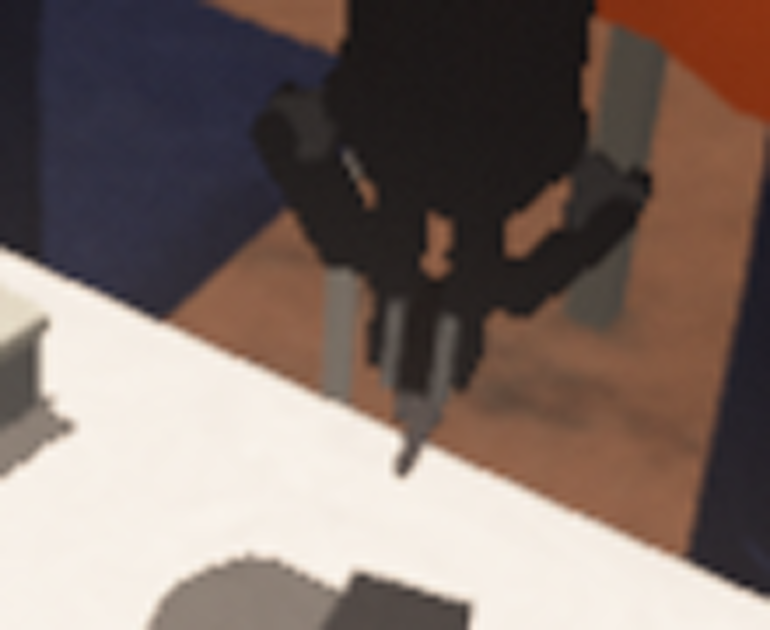

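View pics/top4.png

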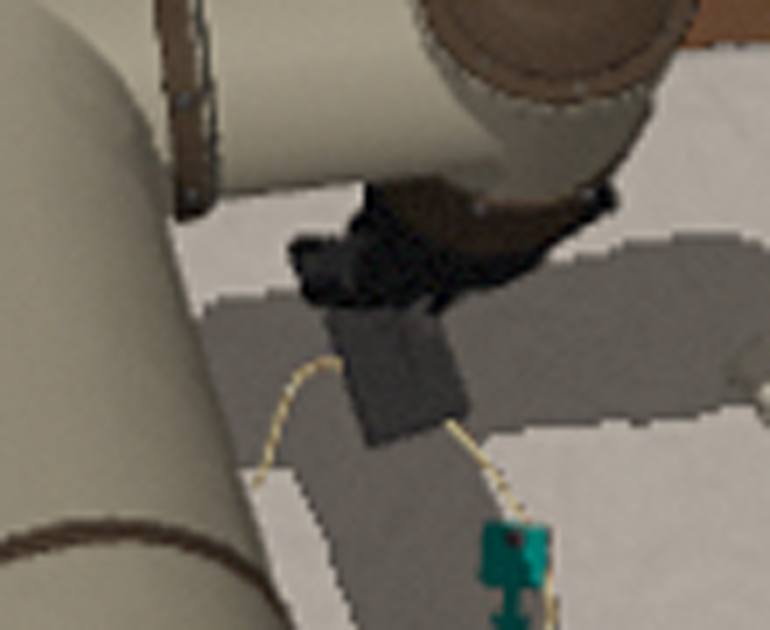

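Key lifted; it hangs below the fingers at (415,430) in the scene crop. Next I'll move above the lock while turning.

Emit:
send_rows(translation=[[-0.003, 0.01, 0.0], [-0.009, 0.045, 0.0], [-0.015, 0.08, 0.0], [-0.021, 0.11, 0.0], [-0.027, 0.14, 0.0], [-0.033, 0.17, 0.0], [-0.039, 0.2, 0.0], [-0.045, 0.23, 0.0], [-0.05, 0.255, 0.0], [-0.053, 0.272, 0.003], [-0.0545, 0.2802, 0.005], [-0.0545, 0.2802, 0.005]], yaw=[-5, -12, -20, -28, -36, -44, -52, -59, -66, -70.4, -70.4, -70.4], fingers=[255, 255, 255, 255, 255, 255, 255, 255, 255, 255, 255, 255])

```text
clock: 5.2
position: [484.0, 152.0, 138.4]
ee_rot: [-0.666, 0.746, 0.001, -0.0]
contact_force: [0.2, -0.0, -0.4]
gripper_width: 9.3
```

```bash
python3 - <<'E'
from h import *
im=get_image("scene"); crop(im,190,120,100,80,8,"pics/scene5.png"); cv2.imwrite("pics/s5.png",im)
im=get_image("top"); crop(im,160,130,100,80,8,"pics/top5.png"); cv2.imwrite("pics/t5.png",im)
plan([486.5,151.5,130],173.5)
E
```

```text
t 5.3 pos [484.3 151.  139.1] psi 173.42 tilt 0.08 F [ 0.01 -0.38  0.39] T [-0.042  0.005  0.039] w 9.2 j [ 0.62  0.28 -0.41 -0.   -0.89 -0.74]
shift m [-0.0007 -0.0022  0.0091] yaw -0.08
```

View pics/scene5.png

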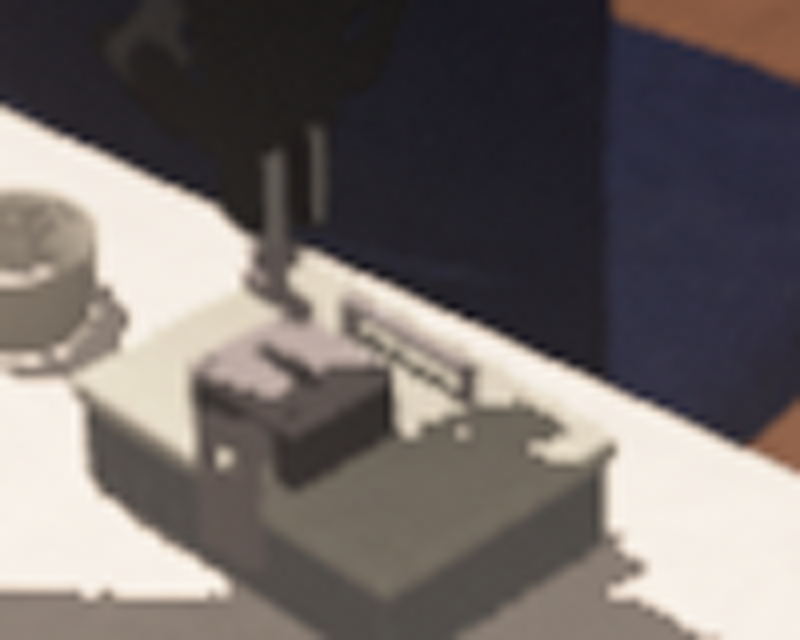

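View pics/top5.png

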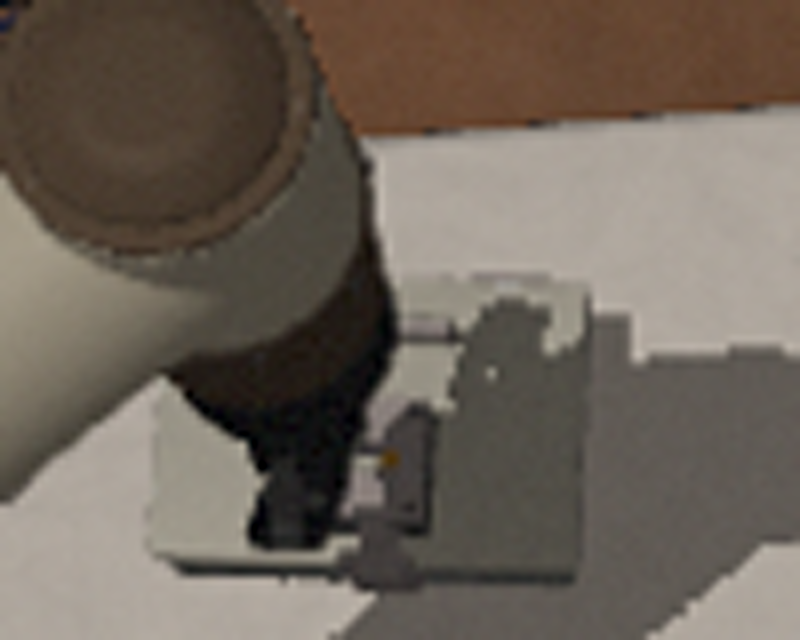

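```bash
python3 - <<'E'
from h import *
s=cv2.imread("pics/s5.png"); s0=cv2.imread("pics/scene0.png")
crop(s,212,140,28,34,18,"pics/k5.png")
f=lambda P:((proj("scene",P)-[212,140]+.5)*18-.5).round(0).tolist()
p=np.array([484.3,151,0]);a=np.radians(83.4);d=np.array([np.cos(a),np.sin(a),0]);e=np.array([0,0,1.])
print("nose,low bit ends,top bit ends",f([p+105*e,p+105*e+15*d,p+105*e-15*d,p+114.5*e+15*d,p+114.5*e-15*d]))
print("seat,collar top, bow bottom",f([p+125*e,p+129*e,p+143*e]))
n=np.array([-d[1],d[0],0])
print("collar edges",f([p+125*e+9*v for v in(d,-d,n,-n)]),f([p+129*e+9*v for v in(d,-d,n,-n)]))
print("hole",f([[486,151.5,80],[485.2,150.8,80]]))
E
```

```text
nose,low bit ends,top bit ends [[248.0, 333.0], [182.0, 293.0], [316.0, 374.0], [179.0, 241.0], [314.0, 321.0]]
seat,collar top, bow bottom [[244.0, 222.0], [243.0, 199.0], [240.0, 120.0]]
collar edges [[203.0, 198.0], [285.0, 246.0], [199.0, 246.0], [289.0, 198.0]] [[202.0, 176.0], [284.0, 223.0], [198.0, 223.0], [288.0, 176.0]]
hole [[259.0, 463.0], [259.0, 467.0]]
```

View pics/k5.png

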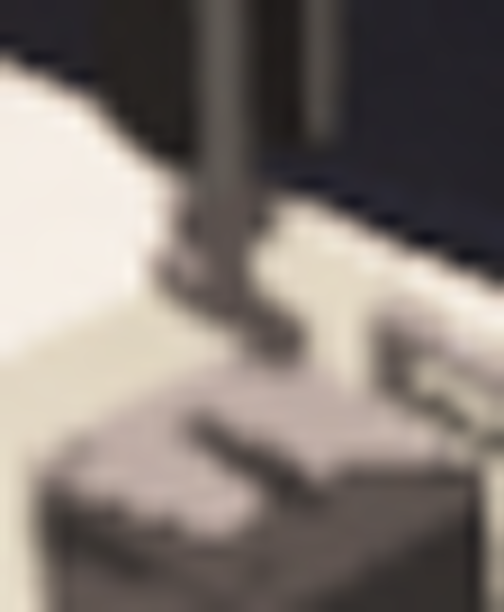

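Emit:
send_rows(translation=[[-0.0005, -0.002, 0.004], [-0.0005, -0.002, 0.01], [-0.0005, -0.002, 0.015], [-0.0005, -0.002, 0.015], [-0.0005, -0.002, 0.015]], yaw=[0, 0, 0, 0, 0], fingers=[255, 255, 255, 255, 255])

```text
clock: 5.8
position: [486.2, 151.1, 123.9]
ee_rot: [-0.665, 0.747, 0.001, -0.0]
contact_force: [0.0, -0.2, 0.3]
gripper_width: 9.1
```

```bash
python3 - <<'E'
from h import *
plan([486.5,151.5,122],173.5)
im=get_image("scene"); im2=get_image("scene"); im3=get_image("scene")
cv2.imwrite("pics/s6.png",im)
crop(im,212,140,30,34,18,"pics/k6.png")
print((im.astype(int)-im2).std())
plan([486.5,151.5,122],173.5)
E
```

```text
t 5.8 pos [486.2 151.1 123.9] psi 173.4 tilt 0.08 F [ 0.01 -0.19  0.29] T [-0.034 -0.017  0.019] w 9.1 j [ 0.62  0.3  -0.42 -0.   -0.85 -0.73]
shift m [-0.0005 -0.0002  0.0019] yaw -0.1
1.2185229502481474
t 5.95 pos [486.4 151.4 124.3] psi 173.42 tilt 0.08 F [-0.45 -0.13 -0.24] T [0.032 0.043 0.01 ] w 9.6 j [ 0.62  0.3  -0.42 -0.   -0.85 -0.73]
shift m [-0.0001 -0.0001  0.0023] yaw -0.08
```

View pics/k6.png

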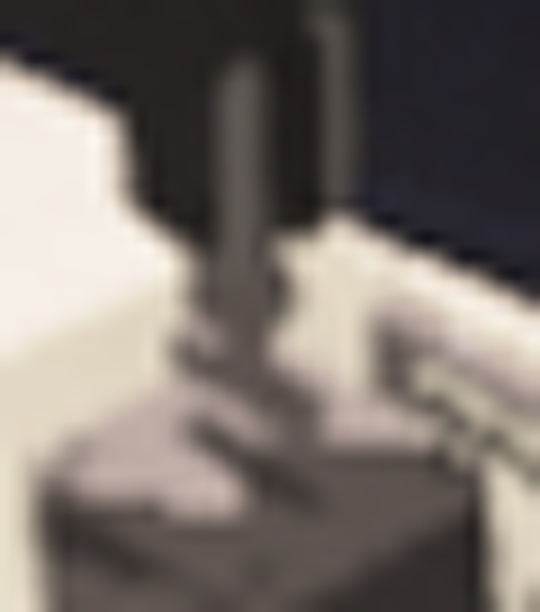

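```bash
python3 - <<'E'
from h import *
s0=cv2.GaussianBlur(cv2.imread("pics/scene0.png"),(0,0),.01).astype(np.float32).mean(2); s6=cv2.imread("pics/s6.png").astype(np.float32).mean(2)
np.set_printoptions(linewidth=200)
print("slot s0 cols 219..234 rows 160..172");print(s0[160:173,219:235].astype(int))
print("bit s6 rows 154..170");print(s6[154:172,219:235].astype(int))
E
```

```text
slot s0 cols 219..234 rows 160..172
[[210 210 205 199 189 178 157 151 168 179 187 198 206 161 100 103]
 [206 199 190 181 179 177 175 175 175 175 176 184 192 158 106 100]
 [190 181 176 165 158 172 178 178 176 176 176 177 178 168 153 124]
 [178 178 164 131 110 136 162 169 175 177 177 177 178 178 182 165]
 [177 177 165 133  94  86 116 130 149 172 179 178 177 177 177 178]
 [176 177 178 168 147 101  77  75  99 144 172 179 178 177 178 177]
 [177 176 177 179 179 156 122  85  67  93 136 164 175 179 177 177]
 [179 178 176 177 178 179 169 148 119  87  86 130 168 179 179 177]
 [164 176 179 178 177 178 178 179 169 147 136 150 171 177 166 149]
 [120 146 171 180 179 178 177 178 179 179 179 179 178 165 131  92]
 [ 76  93 132 156 173 179 178 171 174 178 179 167 149 120  90  69]
 [ 64  70  81 108 142 165 160 147 167 165 149 126  93  69  63  57]
 [139 137 136 107  95 120 129 131 139 124  94  76  67  58  54  54]]
bit s6 rows 154..170
[[238 238 221 145  79  84  88  79 121 191 212 213 216 227 214 193]
 [234 231 217 152  88  86  85  81  80 168 207 213 212 214 211 222]
 [223 215 202 135  80  81  82  83  81
[... 335 characters left out ...]
 111 145 176 191 156 104  98]
 [190 180 176 163 149 145 125  93  84  84 107 158 178 167 151 121]
 [178 177 164 128 107 135 146 123 101  88 106 158 177 177 180 163]
 [176 176 164 132  87  80 114 118 103  89 101 130 139 140 141 142]
 [175 175 177 168 142  96  74  73  78  84  86  86  85  84  84  83]
 [175 175 176 177 176 154  98  60  60  70  81  85  85  85  84  84]
 [141 141 163 176 176 178 126  75  66  60  69  82  85  84  85  85]
 [ 88  87 123 141 141 142 110  86  83  75  74  81  84  84  85  85]
 [ 84  87  87  87  87  87  85  86  85  85  86  86  85  85  85  78]
 [ 69  79  85  87  87  87  85  83  84  85  86  85  85  79  76  62]
 [ 55  66  75  83  88  88  81  74  81  85  85  86  79  64  57  51]]
```

Emit:
send_rows(translation=[[0.0022, 0, 0.003], [0.0022, 0, 0.006], [0.0022, 0, 0.008], [0.0022, 0, 0.0095], [0.0022, 0, 0.0105], [0.0022, 0, 0.011], [0.0022, 0, 0.0115]], yaw=[0, 0, 0, 0, 0, 0, 0], fingers=[255, 255, 255, 255, 255, 255, 255])

```text
clock: 6.65
position: [486.2, 149.3, 112.8]
ee_rot: [-0.665, 0.747, 0.001, 0.0]
contact_force: [0.0, -0.5, -0.6]
gripper_width: 9.1
```

```bash
python3 - <<'E'
from h import *
plan([486.5,151.5,112],173.5)
im=get_image("scene")
cv2.imwrite("pics/s7.png",im)
crop(im,212,140,30,34,18,"pics/k7.png")
E
```

```text
t 6.65 pos [486.2 149.3 112.8] psi 173.42 tilt 0.08 F [ 0.02 -0.48 -0.57] T [ 0.024 -0.012 -0.065] w 9.1 j [ 0.62  0.31 -0.44 -0.   -0.82 -0.73]
shift m [-0.0022 -0.      0.0008] yaw -0.08
```

View pics/k7.png

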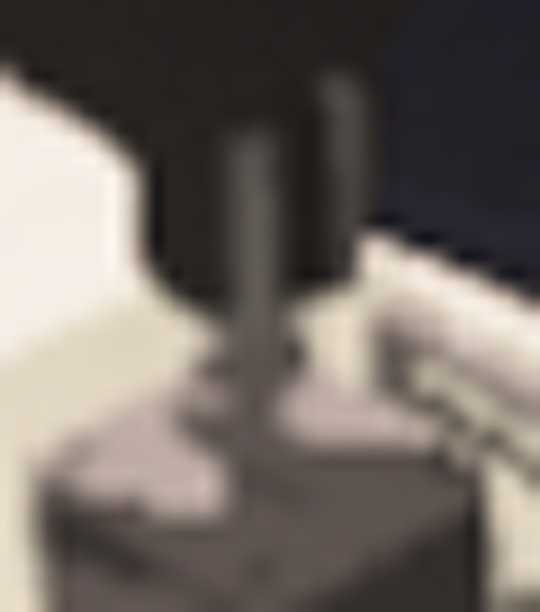

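Emit:
send_rows(translation=[[0, 0, 0.001], [0, 0, 0.002], [0, 0, 0.0025], [0, 0, 0.003]], yaw=[0, 0, 0, 0], fingers=[255, 255, 255, 255])

```text
clock: 7.1
position: [486.6, 149.4, 109.9]
ee_rot: [-0.665, 0.746, 0.0, 0.001]
contact_force: [0.7, -0.1, -0.3]
gripper_width: 9.3
```

```bash
python3 -c "
from h import *
plan([486.5,151.5,112],173.5)"
```

```text
t 7.1 pos [486.6 149.4 109.9] psi 173.43 tilt 0.1 F [ 0.66 -0.11 -0.35] T [-0.028 -0.301 -0.025] w 9.3 j [ 0.62  0.32 -0.44 -0.   -0.81 -0.73]
shift m [-0.0021  0.0003 -0.0021] yaw -0.07
```

Emit:
send_rows(translation=[[0, 0, 0.001], [0, 0, 0.002], [0, 0, 0.003], [0, 0, 0.004]], yaw=[0, 0, 0, 0], fingers=[255, 255, 255, 255])

```text
clock: 7.5
position: [486.6, 149.4, 105.8]
ee_rot: [-0.665, 0.746, 0.0, 0.001]
contact_force: [1.4, 0.6, -1.0]
gripper_width: 9.2
```

```bash
python3 -c "
from h import *
plan([486.5,151.5,112],173.5)"
```

```text
t 7.5 pos [486.6 149.4 105.8] psi 173.43 tilt 0.1 F [ 1.43  0.58 -0.98] T [-0.04  -0.249  0.025] w 9.2 j [ 0.62  0.32 -0.44 -0.   -0.8  -0.73]
shift m [-0.002   0.0003 -0.0062] yaw -0.07
```

Emit:
send_rows(translation=[[0, -0.0004, 0.001], [0, -0.0004, 0.003], [0, -0.0004, 0.005], [0, -0.0004, 0.007], [0, -0.0004, 0.0085], [0, -0.0004, 0.0095]], yaw=[0, 0, 0, 0, 0, 0], fingers=[255, 255, 255, 255, 255, 255])

```text
clock: 8.1
position: [487.0, 149.4, 96.1]
ee_rot: [-0.665, 0.746, 0.0, 0.001]
contact_force: [0.1, -0.0, -0.2]
gripper_width: 9.5
```

```bash
python3 -c "
from h import *
plan([486.5,151.5,94],173.5)"
```

```text
t 8.1 pos [487.  149.4  96.1] psi 173.43 tilt 0.1 F [ 0.06 -0.   -0.21] T [ 0.012 -0.13  -0.02 ] w 9.5 j [ 0.62  0.34 -0.45 -0.   -0.78 -0.73]
shift m [-0.002   0.0008  0.0021] yaw -0.07
```

Emit:
send_rows(translation=[[0, 0, 0.0007], [0, 0, 0.0014], [0, 0, 0.002]], yaw=[0, 0, 0], fingers=[255, 255, 255])

```text
clock: 8.4
position: [487.1, 149.4, 94.1]
ee_rot: [-0.665, 0.746, 0.0, 0.001]
contact_force: [0.3, -0.2, -0.4]
gripper_width: 9.3
```

```bash
python3 -c "
from h import *
plan([486.5,151.5,94],173.5)"
```

```text
t 8.4 pos [487.1 149.4  94.1] psi 173.43 tilt 0.1 F [ 0.35 -0.22 -0.44] T [ 0.03  -0.074  0.032] w 9.3 j [ 0.62  0.34 -0.46 -0.   -0.77 -0.73]
shift m [-0.002   0.0008  0.0001] yaw -0.07
```

Emit:
send_rows(translation=[[0, 0, 0.0004], [0, 0, 0.0008], [0, 0, 0.0012]], yaw=[0, 0, 0], fingers=[255, 255, 255])

```text
clock: 8.7
position: [487.1, 149.4, 93.9]
ee_rot: [-0.666, 0.746, 0.0, 0.001]
contact_force: [-3.2, 0.1, 9.6]
gripper_width: 9.2
```

```bash
python3 -c "
from h import *
plan([486.5,151.5,94],173.5)"
```

```text
t 8.7 pos [487.1 149.4  93.9] psi 173.46 tilt 0.1 F [-3.18  0.08  9.61] T [-0.011  0.935 -0.023] w 9.2 j [ 0.62  0.34 -0.46 -0.   -0.77 -0.73]
shift m [-0.002   0.0009 -0.0001] yaw -0.04
```

Emit:
send_rows(translation=[[0, 0, -0.0004], [0, 0, -0.0004], [0, 0, -0.0004]], yaw=[0, 0, 0], fingers=[255, 255, 255])

```text
clock: 9.0
position: [487.0, 149.4, 94.1]
ee_rot: [-0.666, 0.746, 0.0, 0.001]
contact_force: [0.3, -0.3, 0.1]
gripper_width: 9.2
```

```bash
python3 -c "
from h import *
plan([486.5,151.5,94],173.5)
crop(get_image('scene'),212,140,30,34,18,'pics/k8.png')
plan(None)"
```

```text
t 9.0 pos [487.  149.4  94.1] psi 173.46 tilt 0.09 F [ 0.33 -0.26  0.08] T [ 0.005 -0.096  0.04 ] w 9.2 j [ 0.62  0.34 -0.46 -0.   -0.77 -0.73]
shift m [-0.002   0.0008  0.0001] yaw -0.04
t 9.05 pos [487.  149.4  94.1] psi 173.46 tilt 0.09 F [-0.2   0.38 -0.84] T [ 0.009 -0.139  0.034] w 9.1 j [ 0.62  0.34 -0.46 -0.   -0.77 -0.73]
```

View pics/k8.png

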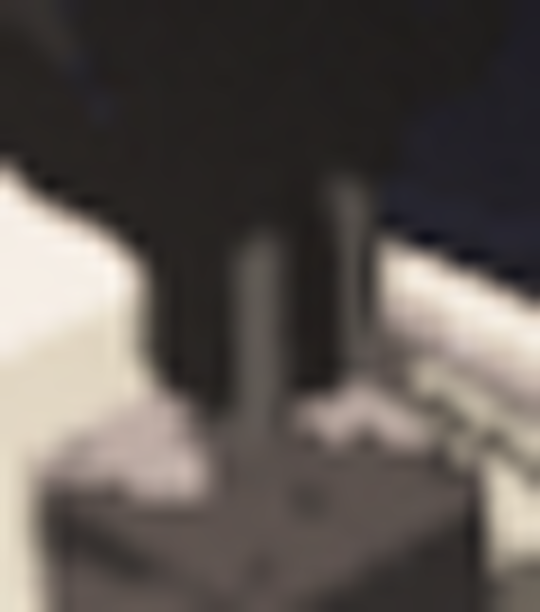

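Key seated: the fingers now sit just above the lock face at (250,420). A quick feel of the side play next, to centre the key before turning.

Emit:
send_rows(translation=[[0.0006, 0, 0], [0.0012, 0, 0], [0.0014, 0, 0]], yaw=[0, 0, 0], fingers=[255, 255, 255])

```text
clock: 9.35
position: [487.0, 148.0, 94.0]
ee_rot: [-0.666, 0.746, 0.0, 0.001]
contact_force: [-0.2, 0.5, -0.1]
gripper_width: 9.2
```

```bash
python3 -c "
from h import *
plan([487,149.4,94.1],173.5)"
```

```text
t 9.35 pos [487. 148.  94.] psi 173.45 tilt 0.1 F [-0.22  0.54 -0.13] T [ 0.124 -0.117  0.055] w 9.2 j [ 0.61  0.34 -0.46 -0.   -0.77 -0.73]
shift m [-0.0014  0.0001 -0.0001] yaw -0.05
```

Emit:
send_rows(translation=[[-0.001, 0, 0], [-0.0018, 0, 0], [-0.0024, 0, 0], [-0.0026, 0, 0]], yaw=[0, 0, 0, 0], fingers=[255, 255, 255, 255])

```text
clock: 9.75
position: [487.2, 150.5, 94.0]
ee_rot: [-0.666, 0.746, 0.0, 0.001]
contact_force: [0.1, -0.9, -0.4]
gripper_width: 9.1
```

```bash
python3 -c "
from h import *
plan([487,149,94.1],173.5)"
```

```text
t 9.75 pos [487.2 150.5  94. ] psi 173.46 tilt 0.08 F [ 0.14 -0.86 -0.43] T [-0.357 -0.148  0.031] w 9.1 j [ 0.62  0.34 -0.45 -0.   -0.77 -0.73]
shift m [ 0.0015  0.     -0.0001] yaw -0.04
```

Emit:
send_rows(translation=[[0.0008, -0.0004, 0], [0.0013, -0.001, 0], [0.0013, -0.0014, 0], [0.0013, -0.0016, 0]], yaw=[0, 0, 0, 0], fingers=[255, 255, 255, 255])

```text
clock: 10.15
position: [488.2, 149.1, 94.0]
ee_rot: [-0.666, 0.746, 0.001, 0.0]
contact_force: [-3.8, 1.3, 2.0]
gripper_width: 8.9
```

```bash
python3 -c "
from h import *
plan([487.5,149.2,94.1],173.5)"
```

```text
t 10.15 pos [488.2 149.1  94. ] psi 173.44 tilt 0.08 F [-3.78  1.27  1.99] T [0.582 0.928 0.051] w 8.9 j [ 0.61  0.34 -0.45 -0.   -0.78 -0.73]
shift m [ 0.      0.0007 -0.0001] yaw -0.06
```

Emit:
send_rows(translation=[[0, 0.0008, -0.0002], [0, 0.0008, -0.0002], [0, 0.0008, -0.0002], [0, 0.0008, -0.0002], [0, 0.0008, -0.0002], [0, 0.0008, -0.0002]], yaw=[0, 0, 2, 4, 6, 8], fingers=[255, 255, 255, 255, 255, 255])

```text
clock: 10.75
position: [487.5, 149.1, 94.1]
ee_rot: [-0.611, 0.791, 0.001, 0.0]
contact_force: [-0.1, -0.6, -1.0]
gripper_width: 9.5
```

```bash
python3 -c "
from h import *
plan([487.4,149.2,94.1],173.5)"
```

```text
t 10.75 pos [487.5 149.1  94.1] psi 165.36 tilt 0.06 F [-0.1  -0.64 -1.01] T [-0.033 -0.056  0.037] w 9.5 j [ 0.62  0.34 -0.45 -0.   -0.78 -0.87]
shift m [-0.0001  0.0001 -0.    ] yaw -8.14
```

Emit:
send_rows(translation=[[0, 0, 0], [0, 0, 0], [0, 0, 0]], yaw=[2, 4, 6], fingers=[255, 255, 255])

```text
clock: 11.05
position: [488.1, 148.8, 94.1]
ee_rot: [-0.569, 0.823, 0.0, 0.001]
contact_force: [1.3, -0.8, -0.9]
gripper_width: 9.1
```

```bash
python3 -c "
from h import *
plan([487.4,149.2,94.1],173.5)"
```

```text
t 11.05 pos [488.1 148.8  94.1] psi 159.3 tilt 0.06 F [ 1.33 -0.76 -0.88] T [-0.378 -0.505  0.112] w 9.1 j [ 0.61  0.34 -0.45 -0.   -0.77 -0.98]
shift m [-0.0001  0.0008  0.    ] yaw -14.2
```

Emit:
send_rows(translation=[[0, 0.0008, 0], [0, 0.0008, 0], [0, 0.0008, 0]], yaw=[1.5, 3, 4], fingers=[255, 255, 255])

```text
clock: 11.35
position: [487.7, 148.9, 94.1]
ee_rot: [-0.539, 0.842, -0.0, 0.001]
contact_force: [2.3, -2.5, -1.4]
gripper_width: 9.4
```

```bash
python3 -c "
from h import *
plan([487.4,149.2,94.1],173.5)"
```

```text
t 11.35 pos [487.7 148.9  94.1] psi 155.24 tilt 0.08 F [ 2.31 -2.54 -1.38] T [-0.61  -0.8    0.051] w 9.4 j [ 0.62  0.34 -0.46  0.   -0.77 -1.05]
shift m [-0.0001  0.0004  0.    ] yaw -18.26
```

Emit:
send_rows(translation=[[0, 0.0004, 0], [0, 0.0004, 0], [0, 0.0004, 0]], yaw=[1.5, 3, 4], fingers=[255, 255, 255])

```text
clock: 11.65
position: [487.4, 149.1, 94.2]
ee_rot: [-0.509, 0.861, -0.0, 0.001]
contact_force: [1.8, -1.9, -0.4]
gripper_width: 8.8
```

```bash
python3 -c "
from h import *
plan([487.4,149.2,94.1],173.5)"
```

```text
t 11.65 pos [487.4 149.1  94.2] psi 151.15 tilt 0.09 F [ 1.82 -1.86 -0.44] T [-0.577 -0.749 -0.005] w 8.8 j [ 0.62  0.34 -0.46  0.   -0.77 -1.12]
shift m [-0.0001  0.      0.0001] yaw -22.35
```

Emit:
send_rows(translation=[[0, 0, 0], [0, 0, 0], [0, 0, 0]], yaw=[1.5, 3, 4], fingers=[255, 255, 255])

```text
clock: 11.95
position: [487.4, 149.1, 94.2]
ee_rot: [-0.478, 0.879, -0.0, 0.001]
contact_force: [1.8, -2.8, -1.0]
gripper_width: 9.2
```

```bash
python3 -c "
from h import *
plan([487.4,149.2,94.1],173.5)"
```

```text
t 11.95 pos [487.4 149.1  94.2] psi 147.05 tilt 0.09 F [ 1.78 -2.76 -0.98] T [-0.69  -0.742  0.042] w 9.2 j [ 0.62  0.34 -0.46  0.   -0.77 -1.19]
shift m [-0.0001  0.0001  0.0001] yaw -26.45
```

Emit:
send_rows(translation=[[0, 0, 0], [0, 0, 0], [0, 0, 0]], yaw=[1, 2, 3], fingers=[255, 255, 255])

```text
clock: 12.25
position: [487.4, 149.1, 94.2]
ee_rot: [-0.454, 0.891, -0.0, 0.001]
contact_force: [2.1, -1.6, -0.3]
gripper_width: 9.0
```

```bash
python3 -c "
from h import *
plan([487.4,149.2,94.1],173.5)"
```

```text
t 12.25 pos [487.4 149.1  94.2] psi 143.97 tilt 0.09 F [ 2.08 -1.57 -0.32] T [-0.678 -0.741  0.074] w 9.0 j [ 0.62  0.34 -0.46  0.   -0.77 -1.25]
shift m [-0.0001  0.0001  0.0001] yaw -29.53
```

Emit:
send_rows(translation=[[0, 0, 0], [0, 0, 0], [0, 0, 0]], yaw=[1, 2, 3], fingers=[255, 255, 255])

```text
clock: 12.55
position: [487.4, 149.1, 94.2]
ee_rot: [-0.43, 0.903, -0.0, 0.001]
contact_force: [2.5, -1.4, -1.2]
gripper_width: 9.2
```

```bash
python3 -c "
from h import *
plan([487.4,149.2,94.1],173.5)"
```

```text
t 12.55 pos [487.4 149.1  94.2] psi 140.89 tilt 0.1 F [ 2.5  -1.37 -1.2 ] T [-0.615 -0.768  0.016] w 9.2 j [ 0.62  0.34 -0.46  0.   -0.77 -1.3 ]
shift m [-0.0001  0.0001  0.0001] yaw -32.61
```

Emit:
send_rows(translation=[[0, 0, 0], [0, 0, 0], [0, 0, 0]], yaw=[1, 2, 3], fingers=[255, 255, 255])

```text
clock: 12.85
position: [487.4, 149.1, 94.2]
ee_rot: [-0.405, 0.914, -0.0, 0.001]
contact_force: [1.6, -2.4, -0.4]
gripper_width: 9.0
```

```bash
python3 -c "
from h import *
plan([487.4,149.2,94.1],173.5)"
```

```text
t 12.85 pos [487.4 149.1  94.2] psi 137.81 tilt 0.09 F [ 1.65 -2.35 -0.42] T [-0.584 -0.707  0.008] w 9.0 j [ 0.62  0.34 -0.46  0.   -0.77 -1.35]
shift m [-0.0001  0.      0.0001] yaw -35.69
```

Emit:
send_rows(translation=[[0, 0, 0], [0, 0, 0], [0, 0, 0]], yaw=[1, 2, 3], fingers=[255, 255, 255])

```text
clock: 13.15
position: [487.3, 149.1, 94.2]
ee_rot: [-0.38, 0.925, -0.0, 0.001]
contact_force: [1.9, -2.3, -0.6]
gripper_width: 9.4
```

```bash
python3 -c "
from h import *
plan([487.4,149.2,94.1],173.5)"
```

```text
t 13.15 pos [487.3 149.1  94.2] psi 134.72 tilt 0.09 F [ 1.88 -2.35 -0.62] T [-0.543 -0.58   0.022] w 9.4 j [ 0.62  0.34 -0.46  0.   -0.77 -1.41]
shift m [-0.0001 -0.      0.0001] yaw -38.78
```

Emit:
send_rows(translation=[[0, 0, 0], [0, 0, 0], [0, 0, 0]], yaw=[1, 2, 3], fingers=[255, 255, 255])

```text
clock: 13.45
position: [487.4, 149.2, 94.2]
ee_rot: [-0.356, 0.935, -0.0, 0.001]
contact_force: [1.7, -1.5, -0.8]
gripper_width: 9.1
```

```bash
python3 -c "
from h import *
plan([487.4,149.2,94.1],173.5)"
```

```text
t 13.45 pos [487.4 149.2  94.2] psi 131.65 tilt 0.1 F [ 1.66 -1.52 -0.78] T [-0.668 -0.767  0.048] w 9.1 j [ 0.62  0.34 -0.46  0.   -0.77 -1.46]
shift m [-0.     -0.      0.0001] yaw -41.85
```

Emit:
send_rows(translation=[[0, 0, 0], [0, 0, 0], [0, 0, 0]], yaw=[1, 2, 3], fingers=[255, 255, 255])

```text
clock: 13.75
position: [487.5, 149.3, 94.2]
ee_rot: [-0.33, 0.944, 0.0, 0.001]
contact_force: [2.1, -2.0, -2.3]
gripper_width: 9.3
```

```bash
python3 -c "
from h import *
plan([487.4,149.2,94.1],173.5)"
```

```text
t 13.75 pos [487.5 149.3  94.2] psi 128.58 tilt 0.12 F [ 2.08 -2.05 -2.31] T [-0.433 -0.777  0.199] w 9.3 j [ 0.62  0.34 -0.46  0.   -0.77 -1.51]
shift m [ 0.0001 -0.      0.0001] yaw -44.92
```

```bash
python3 -c "
from h import *
for i in range(2):
  get_image('scene');plan(None)"
```

```text
t 13.8 pos [487.5 149.3  94.2] psi 128.55 tilt 0.12 F [ 1.93 -0.82 -1.17] T [-0.449 -0.76   0.128] w 9.3 j [ 0.62  0.34 -0.46  0.   -0.77 -1.51]
t 13.85 pos [487.5 149.3  94.2] psi 128.63 tilt 0.12 F [ 3.01 -0.93 -0.81] T [-0.422 -0.793  0.13 ] w 9.4 j [ 0.62  0.34 -0.46  0.   -0.77 -1.51]
```

Emit:
send_rows(translation=[[0, 0, 0], [0, 0, 0]], yaw=[0.6, 0.6], fingers=[255, 255])

```text
clock: 14.05
position: [487.5, 149.3, 94.2]
ee_rot: [-0.326, 0.945, 0.0, 0.001]
contact_force: [2.7, -1.7, -0.3]
gripper_width: 9.5
```

```bash
python3 -c "
from h import *
plan(None)
for i in range(3):
  im=get_image('scene');plan(None)
crop(im,200,130,60,60,10,'pics/k9.png')"
```

```text
t 14.05 pos [487.5 149.3  94.2] psi 128.02 tilt 0.12 F [ 2.67 -1.65 -0.28] T [-0.482 -0.719  0.153] w 9.5 j [ 0.62  0.34 -0.46  0.   -0.77 -1.52]
t 14.1 pos [487.5 149.3  94.2] psi 128.02 tilt 0.12 F [ 1.81 -1.26 -0.57] T [-0.468 -0.753  0.156] w 9.3 j [ 0.62  0.34 -0.46  0.   -0.77 -1.52]
t 14.15 pos [487.5 149.3  94.2] psi 128.03 tilt 0.12 F [ 2.38 -0.97 -0.24] T [-0.468 -0.78   0.097] w 9.4 j [ 0.62  0.34 -0.46  0.   -0.77 -1.52]
t 14.2 pos [487.5 149.3  94.2] psi 128.03 tilt 0.12 F [ 2.1  -1.24 -1.13] T [-0.488 -0.754  0.163] w 9.8 j [ 0.62  0.34 -0.46  0.   -0.77 -1.52]
```

View pics/k9.png

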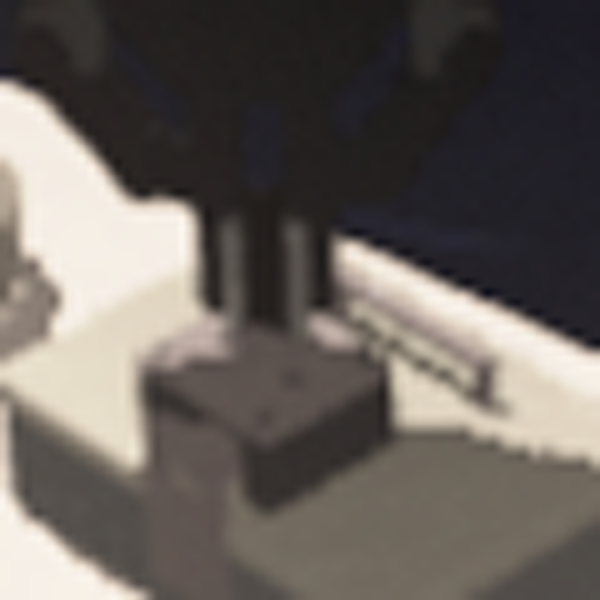

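Emit:
send_rows(translation=[[0, 0, 0], [0, 0, 0]], yaw=[0.5, 1.0], fingers=[255, 255])

```text
clock: 14.4
position: [487.5, 149.4, 94.2]
ee_rot: [-0.317, 0.948, 0.0, 0.001]
contact_force: [1.3, -1.0, -1.7]
gripper_width: 9.3
```

```bash
python3 -c "
from h import *
plan(None)
for i in range(3):
  im=get_image('scene');plan(None)"
```

```text
t 14.4 pos [487.5 149.4  94.2] psi 126.99 tilt 0.13 F [ 1.3  -1.05 -1.67] T [-0.318 -0.727  0.147] w 9.3 j [ 0.62  0.34 -0.46  0.   -0.77 -1.54]
t 14.45 pos [487.5 149.4  94.2] psi 126.98 tilt 0.13 F [ 2.93 -0.95 -0.79] T [-0.267 -0.772  0.167] w 9.1 j [ 0.62  0.34 -0.46  0.   -0.77 -1.54]
t 14.5 pos [487.5 149.4  94.2] psi 127.01 tilt 0.13 F [ 0.69 -0.08 -0.59] T [-0.276 -0.778  0.15 ] w 9.3 j [ 0.62  0.34 -0.46  0.   -0.77 -1.54]
t 14.55 pos [487.5 149.4  94.2] psi 127.02 tilt 0.13 F [ 1.64 -1.51 -1.01] T [-0.283 -0.745  0.165] w 9.3 j [ 0.62  0.34 -0.46  0.   -0.77 -1.54]
```

Emit:
send_rows(translation=[[0, 0, 0], [0, 0, 0]], yaw=[0.5, 1.0], fingers=[255, 255])

```text
clock: 14.75
position: [487.5, 149.5, 94.2]
ee_rot: [-0.309, 0.951, 0.0, 0.001]
contact_force: [2.0, -1.2, -1.7]
gripper_width: 9.2
```

```bash
python3 -c "
from h import *
plan(None)
for i in range(2):
  im=get_image('scene');plan(None)"
```

```text
t 14.75 pos [487.5 149.5  94.2] psi 126.0 tilt 0.13 F [ 1.99 -1.19 -1.7 ] T [-0.35  -0.8    0.214] w 9.2 j [ 0.62  0.34 -0.46  0.   -0.77 -1.56]
t 14.8 pos [487.5 149.5  94.2] psi 125.99 tilt 0.13 F [ 1.85 -1.94 -1.18] T [-0.356 -0.8    0.238] w 9.0 j [ 0.62  0.34 -0.46  0.   -0.77 -1.56]
t 14.85 pos [487.5 149.4  94.2] psi 126.02 tilt 0.13 F [ 2.34 -0.46 -1.49] T [-0.421 -0.791  0.213] w 9.3 j [ 0.62  0.34 -0.46  0.   -0.77 -1.56]
```

Emit:
send_rows(translation=[[0.0002, -0.0001, 0], [0.0002, -0.0001, 0], [0.0002, -0.0001, 0], [0.0002, -0.0001, 0], [0.0002, -0.0001, 0], [0.0002, -0.0001, 0], [0.0002, -0.0001, 0], [0.0002, -0.0001, 0], [0.0002, -0.0001, 0], [0.0002, -0.0001, 0], [0.0002, -0.0001, 0], [0.0002, -0.0001, 0]], yaw=[-3, -8, -13, -18, -23, -28, -33, -37, -40, -42.5, -44.5, -46], fingers=[255, 255, 255, 255, 255, 255, 255, 255, 255, 255, 255, 255])

```text
clock: 16.05
position: [486.8, 149.2, 94.1]
ee_rot: [-0.656, 0.755, 0.0, 0.001]
contact_force: [0.3, -0.2, -1.6]
gripper_width: 9.0
```

```bash
python3 -c "
from h import *
plan([487.4,149.2,94.1],173.45)
im=get_image('scene');crop(im,200,140,60,60,10,'pics/k10.png');cv2.imwrite('pics/s10.png',im)"
```

```text
t 16.05 pos [486.8 149.2  94.1] psi 172.03 tilt 0.07 F [ 0.28 -0.18 -1.6 ] T [ 0.029 -0.104 -0.054] w 9.0 j [ 0.62  0.34 -0.46 -0.   -0.77 -0.76]
shift m [-0.0001 -0.0006 -0.    ] yaw -1.42
```

View pics/k10.png

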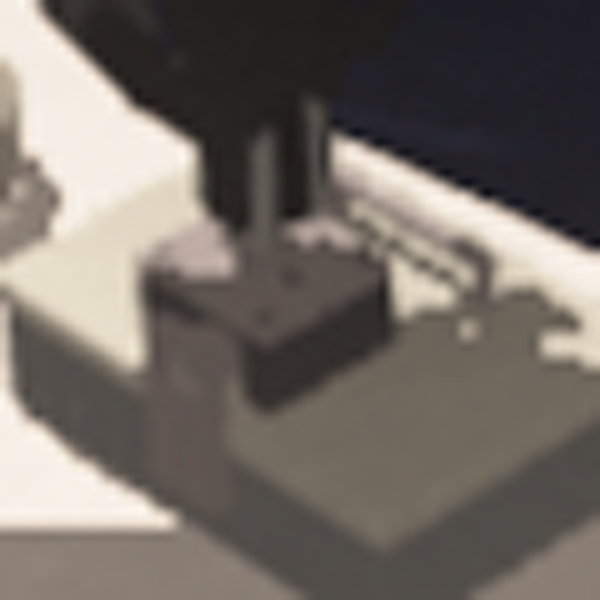

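The keeper's hole, bright before at about (178,369) in this crop, is now dark, so the bolt fills it. Next I'll finish the turn home.

Emit:
send_rows(translation=[[0, -0.0005, 0], [0, -0.0005, 0], [0, -0.0005, 0]], yaw=[-0.8, -1.4, -1.4], fingers=[255, 255, 255])

```text
clock: 16.4
position: [487.1, 149.1, 94.1]
ee_rot: [-0.666, 0.746, 0.0, 0.0]
contact_force: [-1.3, -0.3, 1.2]
gripper_width: 9.2
```

```bash
python3 -c "
from h import *
plan([487.4,149.2,94.1],173.45)
im=get_image('scene');a=cv2.imread('pics/s5.png');b=cv2.imread('pics/scene0.png')
np.set_printoptions(linewidth=200)
for i in (b,a,im): print(i[174:181,214:222].mean(2).astype(int))
plan(None)"
```

```text
t 16.4 pos [487.1 149.1  94.1] psi 173.47 tilt 0.05 F [-1.28 -0.28  1.2 ] T [ 0.086  0.135 -0.025] w 9.2 j [ 0.62  0.34 -0.46 -0.   -0.77 -0.73]
shift m [-0.0001 -0.0003 -0.    ] yaw 0.02
[[157  91  90 115 144 163 198 192]
 [158  91  90 103 103 121 171 155]
 [150  92  90 158 155 110  91  90]
 [131  95  90 176 202 150  95  90]
 [112 100  92 134 179 163 112  90]
 [ 98  96 109 101 116 129 106  90]
 [ 90  95 111 108  96  93  94  92]]
[[153  87  86  85  86  87  86  87]
 [155  87  85 100  90  83  87  86]
 [148  87  87 157 154 104  85  86]
 [127  90  87 175 173 112  85  86]
 [107  94  88 131 123  96  89  87]
 [ 92  90  90  88  90  92  88  86]
 [ 84  88  89  87  87  88  87  86]]
[[153  85  85  86  86  86  87  85]
 [153  85  86  89  87  87  86  86]
 [130  86  85  92  88  86  84  85]
 [ 97  87  85  94  93  87  85  84]
 [ 96  88  88  92  95  92  86  85]
 [ 89  88  88  87  89  91  86  85]
 [ 83  87  87  86  86  87  86  85]]
t 16.45 pos [487.1 149.1  94. ] psi 173.46 tilt 0.05 F [-1.    0.33  1.01] T [0.11  0.217 0.027] w 8.8 j [ 0.62  0.34 -0.46 -0.   -0.77 -0.73]
```

Emit:
send_rows(translation=[[0, 0, -0.001], [0, 0, -0.002], [0, 0, -0.0035], [0, 0, -0.005], [0, 0, -0.0055], [0, 0, -0.006]], yaw=[0, 0, 0, 0, 0, 0], fingers=[255, 255, 255, 255, 255, 255])

```text
clock: 17.05
position: [487.1, 149.1, 100.1]
ee_rot: [-0.666, 0.746, 0.0, 0.001]
contact_force: [0.4, 0.5, -0.6]
gripper_width: 9.2
```

```bash
python3 -c "
from h import *
plan([487.4,149.2,94.1],173.45)"
```

```text
t 17.05 pos [487.1 149.1 100.1] psi 173.46 tilt 0.06 F [ 0.37  0.47 -0.59] T [-0.003  0.04  -0.017] w 9.2 j [ 0.62  0.33 -0.45 -0.   -0.79 -0.73]
shift m [-0.0001 -0.0003  0.006 ] yaw 0.01
```

Emit:
send_rows(translation=[[0, 0, -0.001], [0, 0, -0.002], [0, 0, -0.003], [0, 0, -0.004]], yaw=[0, 0, 0, 0], fingers=[255, 255, 255, 255])

```text
clock: 17.45
position: [487.1, 149.1, 104.2]
ee_rot: [-0.666, 0.746, 0.0, 0.0]
contact_force: [0.3, -0.1, -0.5]
gripper_width: 8.9
```

```bash
python3 -c "
from h import *
plan([487.4,149.2,94.1],173.45)"
```

```text
t 17.45 pos [487.1 149.1 104.2] psi 173.46 tilt 0.06 F [ 0.28 -0.12 -0.52] T [ 0.038 -0.02   0.001] w 8.9 j [ 0.62  0.33 -0.44 -0.   -0.8  -0.73]
shift m [-0.0001 -0.0003  0.0101] yaw 0.01
```

Free through the plate. I'll lift clear.

Emit:
send_rows(translation=[[0, 0, -0.003], [0, 0, -0.008], [0, 0, -0.015], [0, 0, -0.025], [0, 0, -0.035], [0, 0, -0.04], [0, 0, -0.042], [0, 0, -0.042]], yaw=[0, 0, 0, 0, 0, 0, 0, 0], fingers=[255, 255, 255, 255, 255, 255, 255, 255])

```text
clock: 18.25
position: [487.1, 149.1, 146.6]
ee_rot: [-0.666, 0.746, 0.0, 0.001]
contact_force: [0.1, 0.4, 0.2]
gripper_width: 9.5
```

```bash
python3 -c "
from h import *
im=get_image('scene');crop(im,190,110,100,80,8,'pics/s11.png');print(im[174:181,214:222].mean(2).astype(int))
plan([495.4,-133.4,146],103.12)"
```

```text
[[154  88  86  87  87  88  87  87]
 [155  86  86  99  95  88  87  87]
 [148  88  87 122 108  86  87  86]
 [126  90  86 148 144 101  86  87]
 [107  93  88 131 137 107  88  87]
 [ 91  90  89  88  91  91  89  87]
 [ 85  88  89  88  88  87  86  87]]
t 18.3 pos [486.9 149.  146.2] psi 173.45 tilt 0.06 F [-0.14 -0.11 -0.54] T [0.003 0.003 0.048] w 9.2 j [ 0.62  0.27 -0.39 -0.   -0.9  -0.73]
shift m [ 2.796e-01 -4.060e-02 -1.000e-04] yaw 70.33
```

View pics/s11.png

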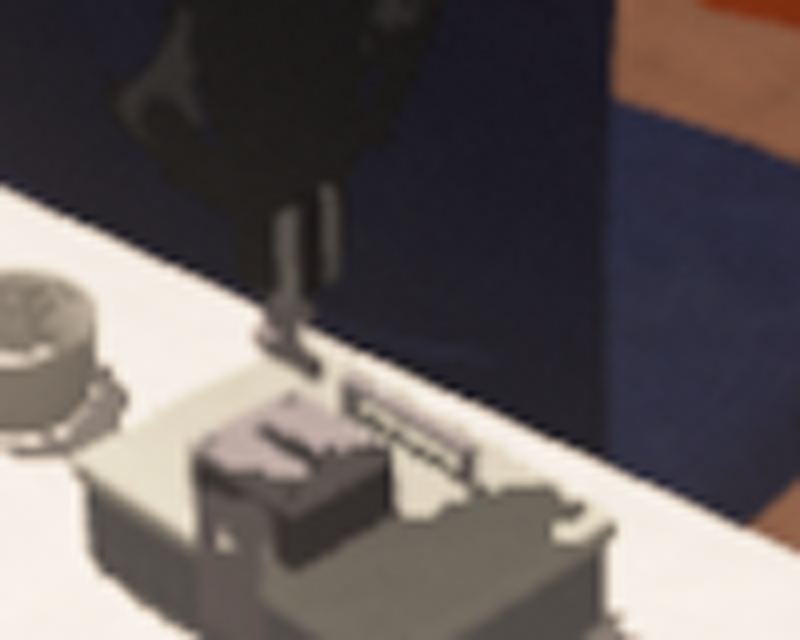

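The light spot in the keeper hole is partly back, dimmer at the top than before, so the earlier darkness was partly shadow. I'll compare properly once the arm is away from the box, while still holding the key.

Emit:
send_rows(translation=[[0.01, -0.001, 0.0], [0.04, -0.006, 0.0], [0.075, -0.011, 0.0], [0.105, -0.015, 0.0], [0.135, -0.02, 0.0], [0.165, -0.024, 0.0], [0.195, -0.028, 0.0], [0.225, -0.033, 0.0], [0.25, -0.036, 0.0], [0.27, -0.039, 0.0], [0.2796, -0.0406, 0.0], [0.2796, -0.0406, 0.0]], yaw=[5, 12, 20, 28, 36, 44, 52, 59, 66, 70.3, 70.3, 70.3], fingers=[255, 255, 255, 255, 255, 255, 255, 255, 255, 255, 255, 255])

```text
clock: 19.5
position: [495.1, -134.2, 145.4]
ee_rot: [-0.114, 0.993, 0.001, -0.0]
contact_force: [-0.5, 0.9, -0.7]
gripper_width: 9.3
```

```bash
python3 - <<'E'
from h import *
plan([495.4,-133.4,80],103.12)
s=get_image("scene");t=get_image("top");cv2.imwrite("pics/s12.png",s);cv2.imwrite("pics/t12.png",t)
s0=cv2.imread("pics/scene0.png");t0=cv2.imread("pics/top0.png")
A=np.hstack([cv2.resize(x[158:192,208:238],None,fx=12,fy=12,interpolation=cv2.INTER_CUBIC) for x in(s0,s)])
B=np.hstack([cv2.resize(x[175:208,192:222],None,fx=12,fy=12,interpolation=cv2.INTER_CUBIC) for x in(t0,t)])
cv2.imwrite("pics/cmpS.png",A);cv2.imwrite("pics/cmpT.png",B)
crop(s,280,140,70,90,7,"pics/hk.png")
plan(None)
E
```

```text
t 19.5 pos [ 495.1 -134.2  145.4] psi 103.14 tilt 0.07 F [-0.53  0.89 -0.72] T [ 0.026 -0.024 -0.018] w 9.3 j [ 0.05  0.28 -0.39 -0.   -0.91 -1.39]
shift m [-0.0005  0.0006  0.0654] yaw 0.02
t 19.6 pos [ 495.2 -133.1  145.6] psi 103.21 tilt 0.07 F [ 0.33  0.14 -0.44] T [-0.021  0.01   0.054] w 9.6 j [ 0.05  0.28 -0.39 -0.   -0.91 -1.39]
```

View pics/cmpS.png

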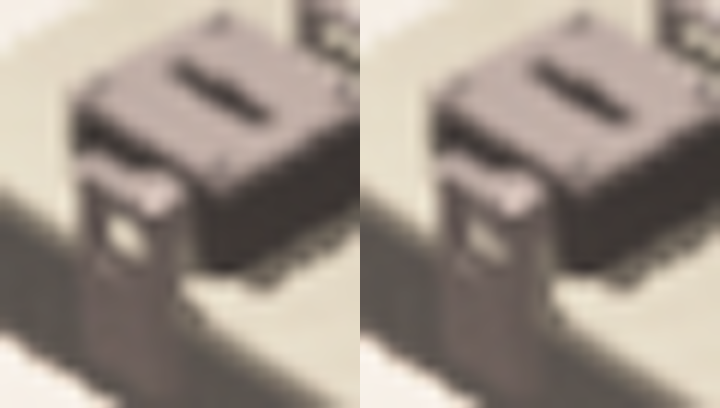

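View pics/cmpT.png

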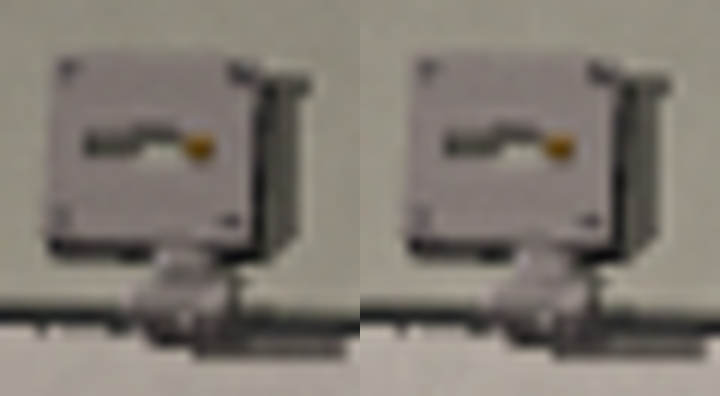

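View pics/hk.png

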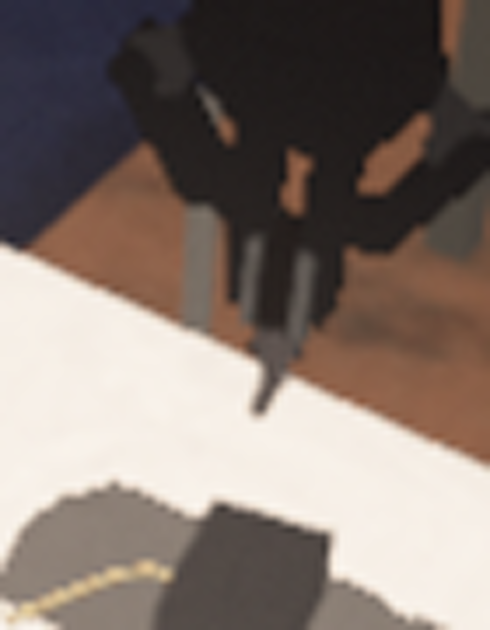

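Comparing before and after: the keeper hole (125,235) has gone from bright lid to grey steel, and in the top view the bolt now spans the gap to the keeper at (545,262). That agrees with the felt stop. Next I'll put the key back.

Emit:
send_rows(translation=[[0.0, -0.0003, 0.015], [0.0, -0.0003, 0.04], [0.0, -0.0003, 0.06], [0.0, -0.0003, 0.072], [0.0, -0.0003, 0.077], [0.0, -0.0003, 0.078], [0.0, -0.0003, 0.078]], yaw=[0, 0, 0, 0, 0, 0, 0], fingers=[255, 255, 255, 255, 255, 255, 255])

```text
clock: 20.3
position: [495.9, -133.1, 68.3]
ee_rot: [-0.115, 0.993, 0.0, 0.001]
contact_force: [0.7, 0.7, 0.2]
gripper_width: 9.3
```

```bash
python3 - <<'E'
from h import *
plan([495.4,-133.4,58],103.12)
s=get_image("scene");cv2.imwrite("pics/s13.png",s)
crop(s,285,170,60,70,9,"pics/hk2.png")
E
```

```text
t 20.3 pos [ 495.9 -133.1   68.3] psi 103.25 tilt 0.08 F [0.72 0.7  0.22] T [ 0.023 -0.03   0.042] w 9.3 j [ 0.05  0.38 -0.47 -0.   -0.71 -1.39]
shift m [ 0.0006 -0.0002  0.0103] yaw 0.13
```

View pics/hk2.png

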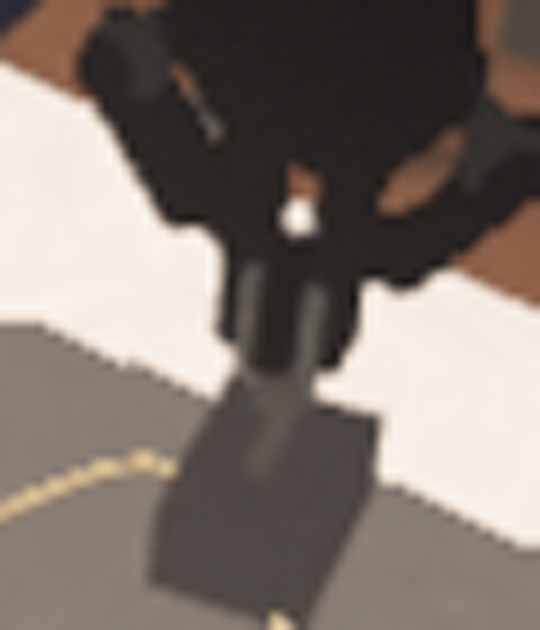

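Emit:
send_rows(translation=[[0.0005, -0.0002, 0.002], [0.0005, -0.0002, 0.004], [0.0005, -0.0002, 0.0055], [0.0005, -0.0002, 0.007], [0.0005, -0.0002, 0.0085]], yaw=[0, 0, 0, 0, 0], fingers=[255, 255, 255, 255, 255])

```text
clock: 20.85
position: [495.5, -133.5, 59.8]
ee_rot: [-0.115, 0.993, 0.0, 0.001]
contact_force: [-0.2, 0.8, -0.5]
gripper_width: 9.3
```

```bash
python3 - <<'E'
from h import *
plan([495.4,-133.4,48],103.12)
E
```

```text
t 20.85 pos [ 495.5 -133.5   59.8] psi 103.24 tilt 0.1 F [-0.2   0.83 -0.49] T [-0.03   0.01   0.026] w 9.3 j [ 0.05  0.4  -0.48 -0.   -0.69 -1.39]
shift m [0.0001 0.0001 0.0118] yaw 0.12
```

In the slot (nose about 4 mm below the mouth), no force. Continuing down.

Emit:
send_rows(translation=[[0, 0, 0.003], [0, 0, 0.006], [0, 0, 0.009], [0, 0, 0.012], [0, 0, 0.0135], [0, 0, 0.0145]], yaw=[0, 0, 0, 0, 0, 0], fingers=[255, 255, 255, 255, 255, 255])

```text
clock: 21.45
position: [495.5, -133.5, 45.1]
ee_rot: [-0.115, 0.993, 0.0, 0.001]
contact_force: [-0.2, -0.6, -1.0]
gripper_width: 9.3
```

```bash
python3 - <<'E'
from h import *
plan([495.4,-133.4,44],103.12)
E
```

```text
t 21.45 pos [ 495.5 -133.5   45.1] psi 103.24 tilt 0.09 F [-0.2  -0.63 -0.96] T [ 0.041 -0.036  0.026] w 9.3 j [ 0.05  0.42 -0.49 -0.   -0.66 -1.39]
shift m [0.0001 0.0001 0.0011] yaw 0.12
```

Emit:
send_rows(translation=[[0, 0, 0.0005], [0, 0, 0.001], [0, 0, 0.0014], [0, 0, 0.0018]], yaw=[0, 0, 0, 0], fingers=[255, 255, 255, 255])

```text
clock: 21.85
position: [495.6, -133.5, 44.0]
ee_rot: [-0.115, 0.993, 0.0, 0.001]
contact_force: [-2.1, 0.9, 7.6]
gripper_width: 8.8
```

```bash
python3 - <<'E'
from h import *
plan([495.4,-133.4,44],103.12)
E
```

```text
t 21.85 pos [ 495.6 -133.5   44. ] psi 103.26 tilt 0.09 F [-2.15  0.87  7.56] T [0.393 0.722 0.042] w 8.8 j [ 0.05  0.42 -0.5  -0.   -0.65 -1.39]
shift m [ 0.0002  0.0001 -0.    ] yaw 0.14
```

Fully down: 7.6 N at TCP z = 44.0, the same height as at the grasp. I'll relieve the press and release.

Emit:
send_rows(translation=[[0, 0, -0.0003], [0, 0, -0.0003], [0, 0, -0.0003], [0, 0, -0.0003], [0, 0, -0.0003], [0, 0, -0.0003], [0, 0, -0.0003], [0, 0, -0.0003], [0, 0, -0.0003], [0, 0, -0.0003]], yaw=[0, 0, 0, 0, 0, 0, 0, 0, 0, 0], fingers=[255, 220, 215, 210, 200, 180, 140, 80, 0, 0])

```text
clock: 22.85
position: [495.6, -133.5, 44.2]
ee_rot: [-0.115, 0.993, 0.0, 0.001]
contact_force: [0.1, 1.3, -0.3]
gripper_width: 79.9
```

```bash
python3 - <<'E'
from h import *
plan([495.4,-133.4,44],103.12)
s=get_image("scene");crop(s,260,150,110,90,7,"pics/r1.png")
E
```

```text
t 22.85 pos [ 495.6 -133.5   44.2] psi 103.26 tilt 0.09 F [ 0.11  1.26 -0.27] T [ 0.006 -0.021 -0.011] w 79.9 j [ 0.05  0.42 -0.49 -0.   -0.65 -1.39]
shift m [0.0002 0.0001 0.0002] yaw 0.14
```

View pics/r1.png

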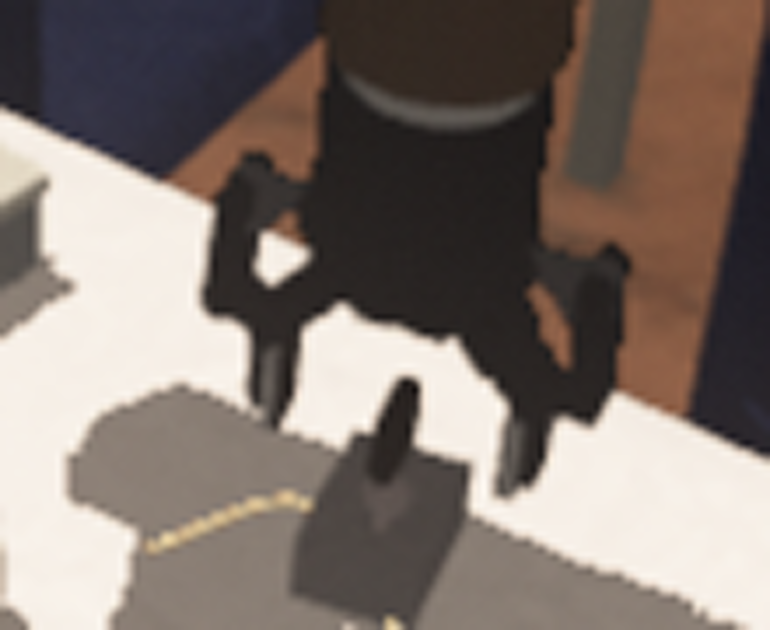

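The key stands upright at (395,430), clear of both fingers. Now I'll back straight up.

Emit:
send_rows(translation=[[0, 0, -0.005], [0, 0, -0.02], [0, 0, -0.05], [0, 0, -0.085], [0, 0, -0.11], [0, 0, -0.12], [0, 0, -0.12], [0, 0, -0.12]], yaw=[0, 0, 0, 0, 0, 0, 0, 0], fingers=[0, 0, 0, 0, 0, 0, 0, 0])

```text
clock: 23.7
position: [494.6, -133.5, 163.2]
ee_rot: [-0.115, 0.993, 0.001, -0.0]
contact_force: [-0.1, 0.6, -1.0]
gripper_width: 85.4
```

```bash
python3 - <<'E'
from h import *
plan(None)
s=get_image("scene");s0=cv2.imread("pics/scene0.png");t=get_image("top")
A=np.hstack([cv2.resize(x[195:245,290:340],None,fx=7,fy=7,interpolation=cv2.INTER_CUBIC) for x in(s0,s)])
cv2.imwrite("pics/fin.png",A); cv2.imwrite("pics/sfin.png",s); cv2.imwrite("pics/tfin.png",t)
g=s[200:218,308:322].max(2); m=(g<80).astype(np.uint8);m0=(s0[200:218,308:322].max(2)<80).astype(np.uint8)
for q in(m0,m):
  M=cv2.moments(q,True);print(q.sum(),308+M['m10']/M['m00'],200+M['m01']/M['m00'])
plan(None)
E
```

```text
t 23.7 pos [ 494.6 -133.5  163.2] psi 103.24 tilt 0.08 F [-0.08  0.59 -0.97] T [-0.009 -0.008 -0.031] w 85.4 j [ 0.05  0.26 -0.36 -0.   -0.95 -1.39]
58 315.8965517241379 211.13793103448276
70 315.7857142857143 211.47142857142856
t 23.8 pos [ 494.4 -133.5  162.6] psi 103.24 tilt 0.13 F [-0.66  0.21 -0.79] T [ 0.044 -0.044 -0.019] w 85.3 j [ 0.05  0.26 -0.36 -0.   -0.95 -1.39]
```

View pics/fin.png

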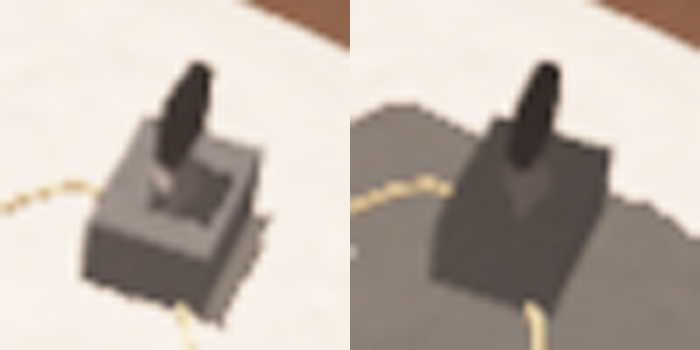

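View pics/sfin.png

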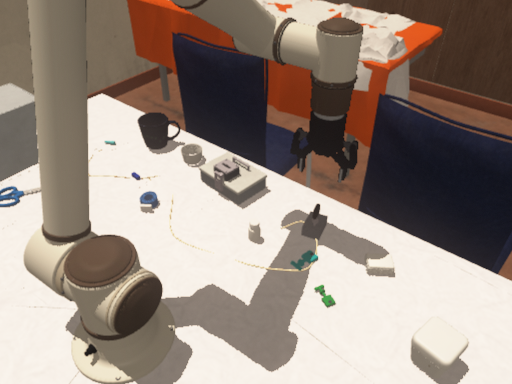

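```bash
python3 - <<'E'
from h import *
np.set_printoptions(linewidth=200)
t0=cv2.imread("pics/top0.png").mean(2);t=cv2.imread("pics/tfin.png").mean(2);t12=cv2.imread("pics/t12.png").mean(2)
for x in(t0,t12,t): print(x[192:205,200:216].astype(int))
# bolt axis points: keyhole TCP frame ~ (487.4,149.2) top-cam bias -> use top keyhole
k=np.array([487.8,152.9]);a=np.radians(-6.5);ex=np.array([np.cos(a),np.sin(a)]);ey=np.array([-ex[1],ex[0]])
for L in (24,31,36.5,40): print(L,proj("top",np.r_[k-ex*L-9*ey,72]))
E
```

```text
[[116 116 117 117 117 118 116 116 117 118 117 112 117  35  72  69]
 [120 121 119 118 120 121 120 119 119 116  91  69 103  26  73  68]
 [112 113 113 111 111 108 108 109 123 122 117 113 102  26  71  69]
 [ 52  54  56  52  65  95 101  99  86  68  67  69  58  35  67  81]
 [ 73  68  39  39  66 134 117 116 106  76  28  13  19  34  81 134]
 [136 137 132 132 130 111  90  91  95  75  64  80 135 132 133 142]
 [145 146 146 140 128 105  93  95  94  95 101  72 105 144 143 141]
 [146 143 150 124 120 115 116 115 117 130 127  76 138 148 148 148]
 [ 90  91 111  94  99  98  98 100 111 123  99  57  99  96 100 118]
 [ 39  40  57  62  60  64  75 111  71  77  62  45  51  46  50  65]
 [116  59  69  98  49  51  54  74  54  65  48  48  46  45  49  47]
 [155 148 152 152  94  41  42  47  47  54  49  49  60  79  79  78]
 [157 160 163 163 153 147 147 143  72  74  73  72  75  82  82  77]]
[[121 125 122 123 123 124 123 122 122 122 122 116 122  30  77  72]
 [126 126 124 126 126 127 125 128 126 122  96  74 109  33  77  71]
 [118 118 119 116 115 115 112 116 129 129 124 118 109  31  77  73]
 [ 60  61  57  54  69 100 1
[... 949 characters left out ...]
  78  27  16  22  34  87 140]
 [142 141 140 138 137 136 126 124 120  88  68  84 142 136 139 149]
 [153 153 150 145 134 124 121 110 110 110 106  76 111 151 149 149]
 [151 148 154 128 125 126 125 121 122 136 131  80 144 154 154 154]
 [ 93  96 114  99  98 103 101 103 118 130 102  59 106 103 107 125]
 [ 36  45  59  63  64  68  79 118  77  82  66  51  51  48  52  68]
 [124  62  76 104  49  52  59  78  57  69  49  48  50  49  52  49]
 [162 156 158 159 100  46  45  48  50  58  53  55  63  84  85  82]
 [166 167 168 169 160 153 155 149  75  76  77  78  80  86  84  84]]
24 [[206.83542837 194.96126902]]
31 [[206.69828269 197.23864484]]
36.5 [[206.59028585 199.03198909]]
40 [[206.52145052 200.17503579]]
```

```bash
python3 -c "
from bench import *
print(job_done())"
```

```text
the job is handed in; nothing more can be done
None
```

I locked the strongbox and put the key back in its stand, and handed the job in at about 24 s. I can't see the verdict.

- **Key in the lock:** the collar met the lock's face at 9.6 N. I then felt the side play and centred the key before turning.
- **Turning to the stop:** I turned it clockwise to about 0.83 rad. The bolt began to move somewhere between 0.14 and 0.25 rad. The turning moment rose from a flat 0.03 Nm to 0.15, then to 0.22, climbing steeply over the last degree. I take that as the bolt on its stop.
- **Turning back and drawing out:** it turned back home and came out without resistance.
- **Back in the stand:** the collar met the stand at 7.6 N at the same height as when I picked the key up. I released it and backed off.

**Last checks:**
- **Key:** its bow is within about 0.4 pixel (1 mm) of where it started and stands upright. The gripper is open and clear.
- **Bolt:** the top view shows the bolt end at least 1.5 pixels (about 4.5 mm) further out, reaching the keeper. In the scene view the keeper's opening changed from bright lid to steel.
- **Bystanders:** I saw no sign that anything else had moved, but I did not measure their positions.

**What was unclear:**
- **Bolt force:** I could only infer the pressing force from the moment. I put it at about 10 to 18 N, but with the shortest lever it could have been near 25 N.
- **Moment reading:** it held at about 0.15 Nm for roughly a degree before rising again.
- **Shadow:** one look at the keeper opening, while the key was still in the lock, was misleading because of the arm's shadow. I repeated it in clear light.

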